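Load a planetary mixer: adapter into the tilted holder, jar into the adapter

ROBOT

A 6-joint arm with a two-finger parallel gripper is mounted at the origin on the work surface; the furniture and walls round the work are solid. World frame = base frame: x ahead of the robot, y to its left, z up, the work surface at z = 0. Lengths are in mm, angles in rad, forces in N, time in s.
With the tool pointing down it reaches from about 375 to 900 mm from the base axis. Payload 3.1 kg.
Tool frame: the origin (TCP) lies midway between the tips of the shut fingers; the grasp point (between the pads) lies 19 mm behind it; y points along the fingers, z is the direction in which the jaws open and shut, and the axes are right-handed (so a half turn about y gives the same grasp; the last joint's range is limited). The gripper opens to 85 mm and grips with 20 to 120 N. Pads are 22 mm wide; open, the fingers measure 114 mm over their backs; the gripper's body (76 mm by 85 mm) begins 54 mm behind the grasp point. The pads swing forward as they close: fully open they stand 13 mm farther back than shut.
Start: joints at [1.081, 0.527, 1.433, -0, 1.181, -0.178], TCP at [191.097, 595.045, 231.31] pointing down, gripper open.
Joint ranges: [-3.08, 3.08], [-0.75, 2.2], [0.22, 2.44], [-1.43, 4.57], [0, 2.65], [-2.85, 2.85]. Speed limits (rad/s): [2.79, 2.79, 3.14, 3.14, 3.14, 3.14].

INTERFACE

Orientations are given as a unit quaternion [x, y, z, w].
In Python, from bench import * gives the robot as it stands.
- The arm moves only by the tool apply_moves, never from a script. Its arguments are lists of equal length, an entry for each row: "xyz": the shift along the tool's x, y, z in cm, a list of three; "yaw": the turn about the tool's y in rad. In form: {"xyz": [[tx, ty, tz], ...], "yaw": [yaw, ...]}. A call has 1 to 8 rows; each row is the pose to reach, as a shift and turn from the pose measured when the call began, along the tool's axes at that moment; what a row does not reach only later rows make up. A row lasts 1/10 s, in which the tool goes at most 50 mm and 8.59 degrees, less where a joint would pass 70% of its speed; a pose out of reach is approached as far as the arm can. A call with a gripper value outside its range is refused whole. "fingers" is the gripper's target within -1 to 1 (shut at 1, half-way at 0, fully open at -1), set as the call begins (left out, the last holds). The fingers move at their own pace and stop on an object; "force" is the grip in N (left out, the last holds). Time passes only in rows, so rows that repeat a pose let the fingers close. It gives the time, the measured TCP pose, the force and the opening at its end, in the units of the state.
- state(): the state, without advancing time (a new reading comes with each control period).
- read_camera(name): name is "scene" or "top"; returns a dict with "color" (384x512x3 uint8, red, green, blue), "vertical_fov" (degrees; the focal length in pixels is half the picture's height over the tangent of half this angle, whatever the lens; pixels are square), "cx", "cy" (the principal point, pixels), "D" ([k1, k2, p1, p2, k3] as OpenCV has them; the pictures are not rectified), "R" (3x3) and "t" (3): a world point X has camera coordinates R X + t. Camera axes: x right, y down, z forward; pixel columns grow to the right and rows downward; lengths in mm; the calibration is good to about 2 mm. A picture is of the moment at which its call begins. There is no depth.
- finish_job(): hands the job in, once; it reports no verdict.
Trained networks look in a picture, given as the dict that the camera call returned (one of the last four; its "shot" number tells which), for a name from the list of things; names that differ only in an ending like _2 or _b are one class to them, and where a whole thing is asked for, a point or a joint stands for the part that bears it (a point fixed in the world has none). Each returns a list of dicts, best first, with "confidence" (0 to 1); they miss things now and then, are a little off and sometimes report something else, mostly with a low value. They report only what shows in the picture. A call takes as long as a camera call. They do not tell look-alikes from the thing itself.
- regions_of(picture, name): "pixels" (384x512 bool, what is visible of it) and "xy" ([column, row] in pixels, amid what is visible of it).
The state is a dict: "clock": time; "q": joint angles; "joint_velocities": joint speeds; "tau": joint torques, N m; "tcp_pos": TCP position; "ee_rot": TCP orientation; "contact_force": force on the tool from outside, world axes, zero at the start; "torque": the same for the moment, N m; "gripper_width": finger opening in mm.
Only numpy, scipy, OpenCV 4.12 (cv2) and the standard library are available. Lean on these libraries where they do the work, as an engineer would, in place of code of your own. Each camera call takes 0.05 s, during which the arm holds its last target.

TASK

Load the open mixer for a run: put the adapter that the lidded jar fits into the tilted cup holder, with the jar standing in the adapter's bore, lid outward, both pushed fully home. Leave the other adapter and everything else on the bench where it stands.

Things in the scene. Friction and masses are not known exactly. Their poses are not given: they have to be found in the camera images.
- holder_seat (a point): Centre of the inner floor of the cup holder: a bare aluminium cup on the rotor in the mixer's well, leaning 35 degrees from vertical with its mouth roughly to the robot's left. z along the cup's axis, out of the mouth. Bore 66 mm across, 68 mm deep, mouth slightly flared, rim 78 mm across. A seated adapter has its origin here and stands 36 mm proud of the rim. The rotor is braked.
- mixer: White mixer housing, 270 x 250 mm, top 96 mm above the bench, with a well 224 mm across, the lid standing open at the back (330 mm high) and a control panel 40 mm deep on the front. Fixed to the bench; place and heading differ from start to start. Origin at the bench under the well's centre, x to the back, z up. The rotor's arm and counterweight stay below the holder's rim.
- adapter_wide: Grey plastic adapter cup for the jar: plain cylinder 60 mm in diameter, 104 mm high, foot chamfered 4 mm, fine dark grooves 78 to 88 mm up, open at the top with a wide bore of 47 mm, wall 6.5 mm. Loose, stands upright on the bench. Origin at the centre of its underside, z up through the open top. 0.24 kg.
- adapter_wide_seat (a point): Centre of the wide adapter's inner floor, 26 mm above its origin (bore 78 mm deep); axes as the adapter's. A seated jar has its origin here and stands 40 mm proud of the adapter.
- adapter_narrow: The other adapter, for vials, not wanted now: same outside (60 mm by 104 mm high), but a thick wall and a narrow bore of 27 mm. Loose, upright on the bench.
- jar: White plastic jar with a ribbed white screw lid, 41 mm in diameter, 118 mm high (lid: the top 26 mm, fixed), foot chamfered 5 mm. Loose, stands upright on the bench. Origin at the centre of its underside, z up through the lid. 0.10 kg.
- vial_left: Bystander: small glass vial with a black cap, 23 mm in diameter, 51 mm high; origin at the centre of its underside.
- vial_back: Bystander: small glass vial with a white cap, 23 mm in diameter, 51 mm high; origin at the centre of its underside.
- amber_bottle: Bystander: amber bottle with a black cap, 66 mm in diameter, 135 mm high, at the back; origin at the centre of its underside.
- tape: Bystander: roll of tape lying flat, 98 mm across, 25 mm high; origin at the centre of its underside.
There are look-alikes about, which are no part of the job. Leave any purple look-alike of the jar alone.

How it is judged (in metres and radians):
At the end, for the whole second after the job is handed in: The wide-bored adapter sits on the floor of the cup holder (its origin within 7 mm of the holder's seat, axes within 8 degrees), the jar sits on the floor of that adapter's bore, lid outward (origin within 7 mm of the adapter's seat, axes within 8 degrees), and both are at rest (distance between adapter_wide and holder_seat below 0.007 m and angle between the z axis of adapter_wide and the z axis of holder_seat, either way round below 0.14 rad and distance between jar and adapter_wide_seat below 0.007 m and angle between the z axis of jar and the z axis of adapter_wide, either way round below 0.14 rad and linear speed of each of jar, adapter_wide below 0.02 m/s); the robot touches nothing.
It fails at once if the other adapter is moved more than 40 mm (distance of adapter_narrow from where it was at the start of the episode above 0.04 m).
It fails at once if a vial, the amber bottle or the tape roll is moved more than 40 mm (distance of any of vial_left, vial_back, amber_bottle, tape from where it was at the start of the episode above 0.04 m).
It also fails if it takes over 51 s, if anything falls off the work surface, if the arm or the gripper's body presses on something with over 40 N, if the wrist force passes 120 N, or if a joint passes its speed limit or range.

## Working session

There is one attempt and no reset: what is moved stays moved. The work goes in short steps, Python scripts to look and compute and a tool call to move; the robot and the scene stay as the last step left them, time stands still between calls to the robot, and variables do not carry over. Pictures are saved under pics/ and viewed, and the job is handed in when it is done.

Besides the shell and the picture viewer there is one more tool, called after "Emit:" as name(argument=value, ...), one argument or row to a line, values as JSON. apply_moves: Moves the arm, as the interface text tells. Its arguments: {"type":"object","properties":{"xyz":{"type":"array","items":{"type":"array","items":{"type":"number"}}},"yaw":{"type":"array","items":{"type":"number"}},"fingers":{"type":"number"},"force":{"type":"number"}},"required":["xyz","yaw"]}

```bash
ls; mkdir -p pics; cat > h.py <<'E'
from bench import *
import numpy as np, cv2
def K(p):
    f=p["color"].shape[0]/2/np.tan(np.radians(p["vertical_fov"])/2)
    return np.array([[f,0,p["cx"]],[0,f,p["cy"]],[0,0,1]])
def ray(p,uv):
    n=cv2.undistortPoints(np.array([[uv]],float),K(p),np.array(p["D"],float))[0,0]
    R=np.array(p["R"]);t=np.array(p["t"])
    return -R.T@t, R.T@np.array([n[0],n[1],1])
def onz(p,uv,z):
    c,d=ray(p,uv); return c+d*(z-c[2])/d[2]
def proj(p,X):
    R=np.array(p["R"]);t=np.array(p["t"],float)
    return cv2.projectPoints(np.array(X,float).reshape(-1,1,3),cv2.Rodrigues(R)[0],t,K(p),np.array(p["D"],float))[0][:,0]
def save(p,name,crop=None,s=1):
    im=p["color"][:,:,::-1]
    if crop: a,b,c,d=crop; im=im[b:d,a:c]
    im=cv2.resize(im,None,fx=s,fy=s,interpolation=cv2.INTER_CUBIC)
    cv2.imwrite("pics/"+name,im)
E
python3 - <<'E'
from h import *
import pickle
s=state();print(s)
P={}
for n in("scene","top"):
    p=read_camera(n);P[n]=p
    save(p,n+"0.png",s=1.5)
    print(n,{k:v for k,v in p.items() if k!="color"})
    for m in["adapter_wide","adapter_narrow","jar","mixer","vial_left","vial_back","amber_bottle","tape","holder_seat"]:
        try:
            for r in regions_of(p,m): print(m,np.round(r["xy"]),round(r["confidence"],2),r["pixels"].sum())
        except Exception as e: print(m,e)
pickle.dump(P,open("P0.pkl","wb"))
E
```

```text
pics
{'clock': 0.0, 'q': array([ 1.08150106e+00,  5.28457473e-01,  1.43390364e+00,  2.18801052e-05,
        1.18142953e+00, -1.78508693e-01]), 'joint_velocities': array([ 2.33961653e-05, -2.18495617e-04, -2.15517920e-03,  1.01192036e-04,
        8.02026436e-04,  2.47927115e-03]), 'tau': array([-7.81931976e-04, -4.42340326e+01, -1.78025848e+01, -2.25634599e-04,
        8.33624712e-03,  1.84509713e-05]), 'tcp_pos': array([190.75525534, 594.41810058, 230.33855587]), 'ee_rot': array([ 0.69931763, -0.10970225,  0.10917937, -0.69785395]), 'contact_force': array([ 0.55912958, -0.14928709, -0.37277511]), 'torque': array([-0.006722  , -0.02032451, -0.03272931]), 'gripper_width': 85.39059963239995}
scene {'vertical_fov': 49.500564322165864, 'cx': 257.98148990718045, 'cy': 189.93282649384676, 'D': array([0.0236609, 0.       , 0.       , 0.       , 0.       ]), 'R': array([[ 0.86605456, -0.49974778, -0.01420039],
       [-0.37917297, -0.63805785, -0.67015672],
       [ 0.32584866,  0.58577669, -0.74208377]]), 't': array([-448.33223597,  340.36688302,  796.70120494]), 'shot': 1}
adapter_wide [196
[... 319 characters left out ...]
top {'vertical_fov': 48.210307077773024, 'cx': 251.46551753162922, 'cy': 200.00194987971372, 'D': array([-0.07845017,  0.        ,  0.        ,  0.        ,  0.        ]), 'R': array([[ 0.00309949, -0.99995134, -0.0093656 ],
       [-0.98179399, -0.00126417, -0.18994461],
       [ 0.18992352,  0.00978382, -0.98175014]]), 't': array([ 82.57744159, 554.19937652, 942.96812676]), 'shot': 2}
adapter_wide [220. 251.] 0.62 676
adapter_wide [119. 257.] 0.58 681
adapter_narrow [203. 191.] 0.87 707
jar [184. 239.] 0.87 429
mixer [353. 156.] 0.7 25022
vial_left [176. 274.] 0.68 98
vial_back [172. 172.] 0.49 117
amber_bottle [186. 127.] 0.6 1003
tape [145. 269.] 0.6 813
holder_seat [351. 185.] 0.63 2245
```

View pics/scene0.png

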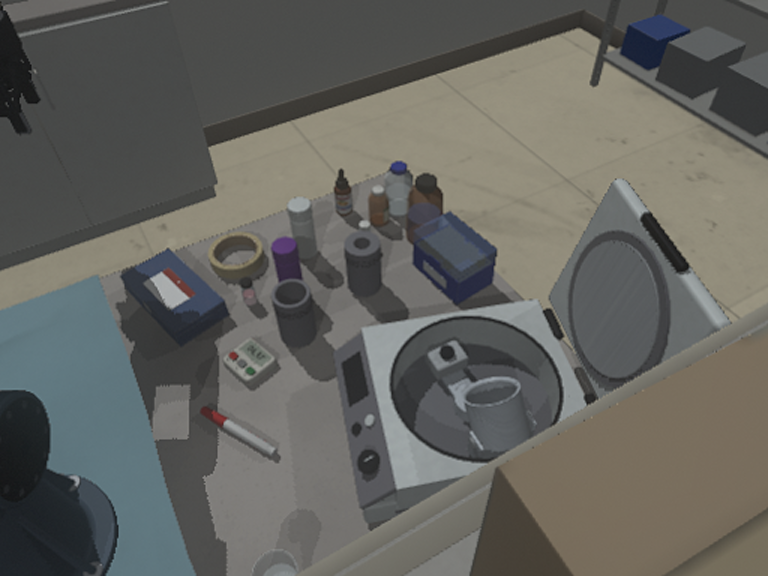

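View pics/top0.png

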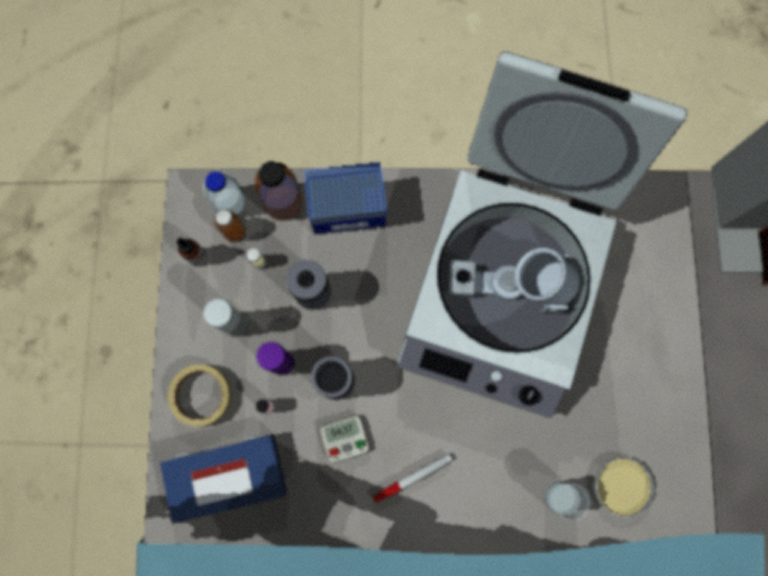

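```bash
python3 - <<'E'
import pickle,cv2,numpy as np
from h import save
P=pickle.load(open("P0.pkl","rb"))
save(P["top"],"t_h.png",(280,125,410,245),6)
save(P["scene"],"s_h.png",(255,200,385,320),6)
save(P["scene"],"s_a.png",(150,110,280,240),6)
save(P["top"],"t_a.png",(110,155,250,285),5)
E
```

```text
(no output)
```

View pics/t_h.png

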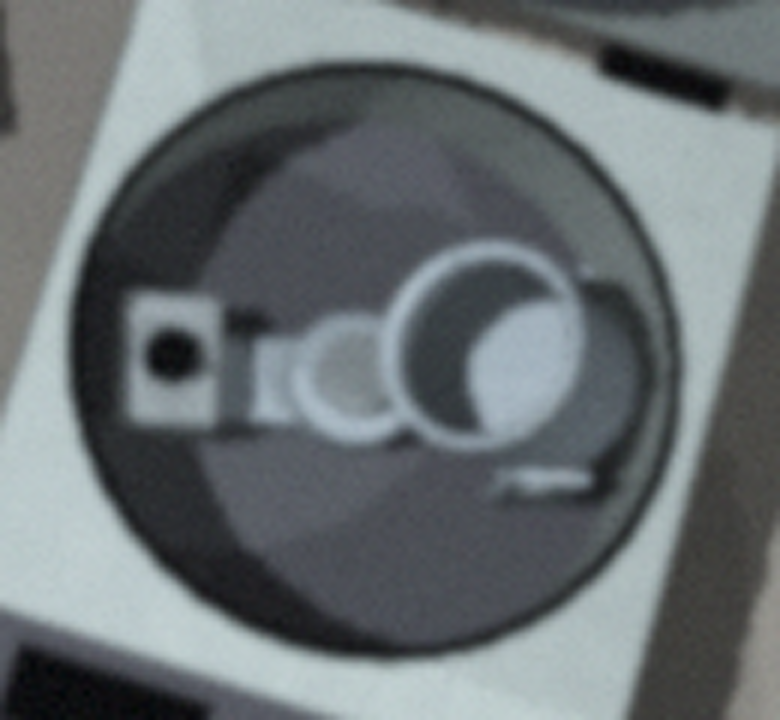

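View pics/s_h.png

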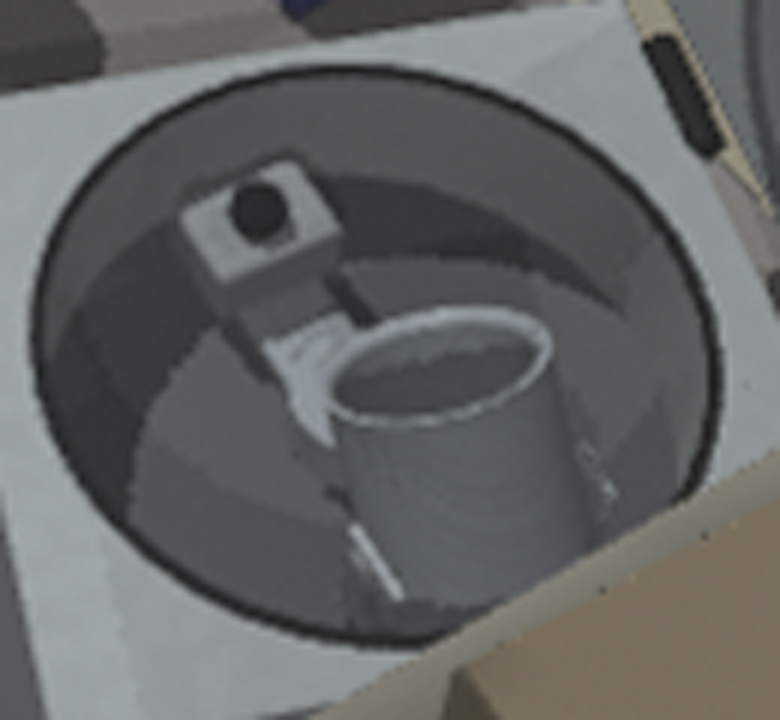

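View pics/s_a.png

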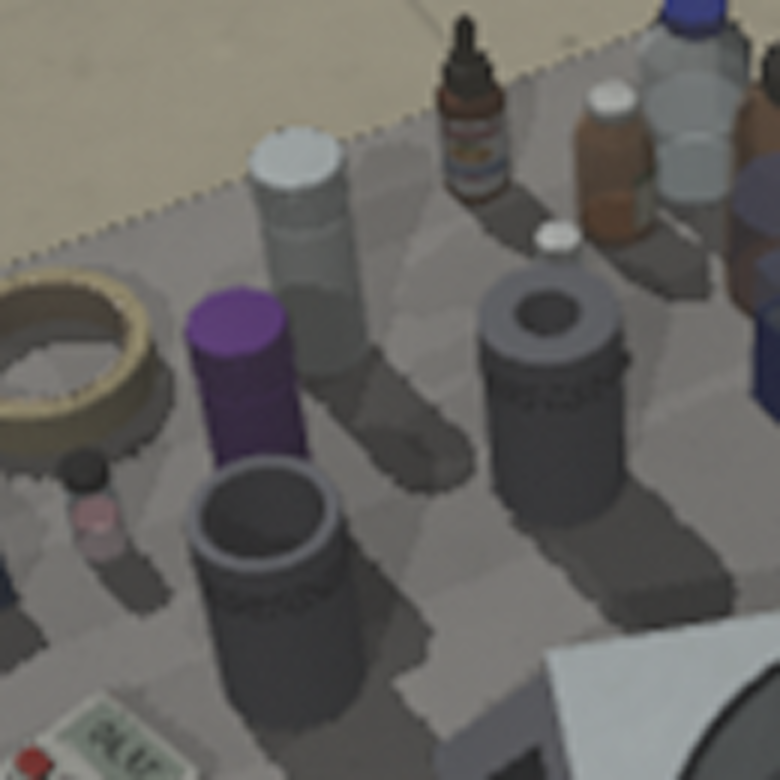

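View pics/t_a.png

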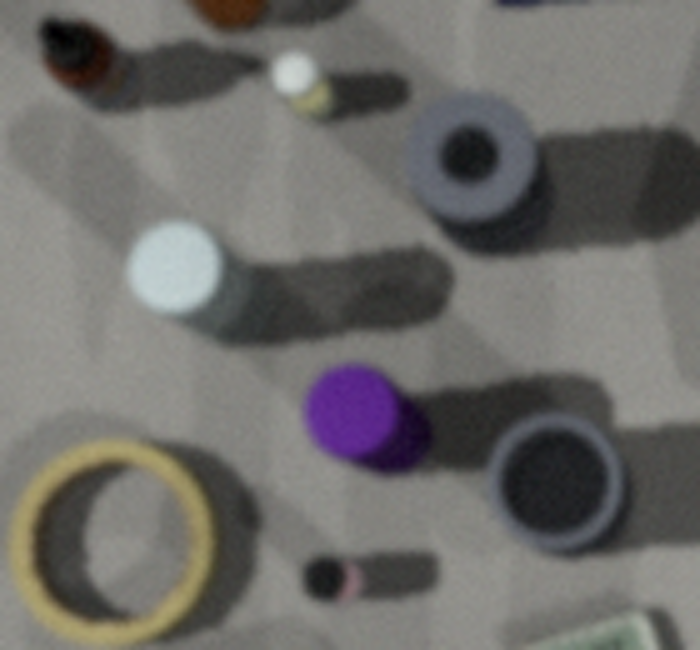

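```bash
cat > fit.py <<'E'
from h import *
import pickle
from scipy.optimize import least_squares
P=pickle.load(open("P0.pkl","rb"))
def circ(c,n,r,N=180):
    n=n/np.linalg.norm(n);a=np.cross(n,[1,0,0]);a/=np.linalg.norm(a);b=np.cross(n,a)
    th=np.linspace(0,2*np.pi,N,endpoint=False)[:,None]
    return c+r*(np.cos(th)*a+np.sin(th)*b)
def crop2(pts,s,ox,oy): return (np.array(pts,float)+.5)/s-.5+np.array([ox,oy])
def dist(pts,p,C):
    q=proj(p,C); A=q;B=np.roll(q,-1,0)
    out=[]
    for x in pts:
        d=B-A;t=np.clip(((x-A)*d).sum(1)/(d*d).sum(1),0,1)
        v=x-(A+t[:,None]*d); out.append(np.sqrt((v**2).sum(1).min()))
    return np.array(out)
E
cat > f1.py <<'E'
from fit import *
T=crop2([(380,345),(492,238),(588,335),(475,450),(410,275),(560,425),(560,265),(408,420)],6,280,125)
S=crop2([(328,390),(430,425),(553,345),(455,307),(365,335),(520,390),(530,318)],6,255,200)
def hf(v):
    n=np.array([np.sin(v[4])*np.cos(v[3]),np.sin(v[4])*np.sin(v[3]),np.cos(v[4])])
    C=circ(v[:3],n,39.)
    return np.r_[dist(T,P["top"],C),dist(S,P["scene"],C),(v[4]-np.radians(35))/np.radians(2)*.3]
c0=onz(P["top"],T.mean(0),100)
print("guess",c0)
for az in(1.2,1.6,2.0):
    r=least_squares(hf,[*c0,az,np.radians(35)]);print(np.round(r.x,3),r.cost,np.round(r.fun,2))
v=r.x
n=np.array([np.sin(v[4])*np.cos(v[3]),np.sin(v[4])*np.sin(v[3]),np.cos(v[4])])
# adapters/jar: top circles
def obj(name,Tp,Sp,z,rad):
    def f(w): return np.r_[dist(Tp,P["top"],circ(np.array([w[0],w[1],z]),np.array([0,0,1.]),rad)),dist(Sp,P["scene"],circ(np.array([w[0],w[1],z]),np.array([0,0,1.]),rad))]
    c=onz(P["top"],Tp.mean(0),z)
    r=least_squares(f,c[:2]);print(name,np.round(r.x,1),np.round(r.fun,2),"top-only",c.round(1),"scene",onz(P["scene"],Sp.mean(0),z).round(1));return r.x
a=obj("wide",crop2([(489,482),(627,482),(558,411),(558,553)],5,110,155),crop2([(188,515),(345,520),(265,455),(265,573)],6,150,110),104.,30.)
b=obj("narrow",crop2([(406,157),(540,157),(472,92),(472,222)],5,110,155),crop2([(477,310),(622,315),(550,263),(550,364)],6,150,110),104.,30.)
j=obj("jar",crop2([(127,268),(223,268),(176,221),(176,315)],5,110,155),crop2([(249,158),(346,158),(297,127),(297,190)],6,150,110),118.,20.5)
for nme in("top","scene"):
    p=P[nme];im=cv2.resize(p["color"][:,:,::-1],None,fx=3,fy=3,interpolation=cv2.INTER_CUBIC)
    seat=v[:3]-68*n
    for C,col in((circ(v[:3],n,39.),(0,0,255)),(circ(seat,n,33.),(0,255,255)),(circ(v[:3]+36*n,n,30.),(0,255,0)),(circ(np.r_[a,104],np.array([0,0,1.]),30.),(0,0,255)),(circ(np.r_[a,0],np.array([0,0,1.]),30.),(0,255,255)),(circ(np.r_[j,118],np.array([0,0,1.]),20.5),(0,0,255)),(circ(np.r_[j,0],np.array([0,0,1.]),20.5),(0,255,255))):
        cv2.polylines(im,[np.round((proj(p,C)+.5)*3-.5).astype(int)],True,col,1)
    x0,y0=(370,420) if nme=="top" else (430,330)
    cv2.imwrite(f"pics/ov_{nme}.png",im[y0:y0+560,x0:x0+780])
E
python3 f1.py
```

```text
guess [ 586.48228312 -159.87183377  100.        ]
[ 582.419 -155.048  120.225    1.67     0.637] 5.4576029285675265 [1.04 0.27 0.03 0.27 0.43 1.63 0.05 0.7  1.8  1.31 0.88 0.02 0.59 0.15
 0.45 0.23]
[ 582.419 -155.048  120.225    1.67     0.637] 5.4576029285760725 [1.04 0.27 0.03 0.27 0.43 1.63 0.05 0.7  1.8  1.31 0.88 0.02 0.59 0.15
 0.45 0.23]
[ 582.419 -155.048  120.225    1.67     0.637] 5.457602928573815 [1.04 0.27 0.03 0.27 0.43 1.63 0.05 0.7  1.8  1.31 0.88 0.02 0.59 0.15
 0.45 0.23]
wide [434.1 147.4] [0.37 0.48 0.54 1.11 1.02 1.   0.14 0.14] top-only [432.1 148.2 104. ] scene [435.2 145.6 104. ]
narrow [577.7 187.8] [0.23 0.3  0.89 0.59 0.96 0.74 0.21 0.43] top-only [575.8 188.6 104. ] scene [580.2 187.4 104. ]
jar [524.7 314.5] [0.93 0.27 0.52 0.82 0.95 1.1  0.18 0.28] top-only [523.1 315.5 118. ] scene [526.5 312.5 118. ]
```

View pics/ov_top.png

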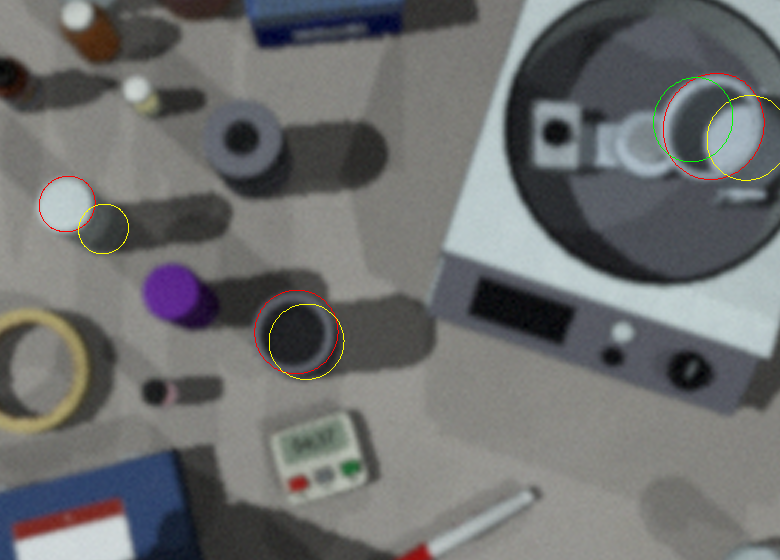

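View pics/ov_scene.png

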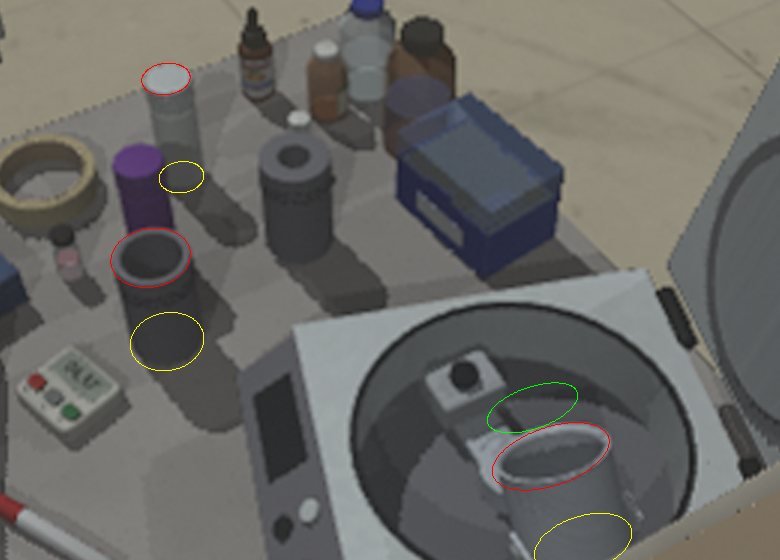

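```bash
cat > f2.py <<'E'
from fit import *
import re
T=crop2([(380,345),(492,238),(588,335),(475,450),(410,275),(560,425),(560,265),(408,420)],6,280,125)
S=crop2([(328,390),(430,425),(553,345),(455,307),(365,335),(520,390),(530,318)],6,255,200)
O=[(crop2([(489,482),(627,482),(558,411),(558,553)],5,110,155),crop2([(188,515),(345,520),(265,455),(265,573)],6,150,110),104.,30.),
(crop2([(406,157),(540,157),(472,92),(472,222)],5,110,155),crop2([(477,310),(622,315),(550,263),(550,364)],6,150,110),104.,30.),
(crop2([(127,268),(223,268),(176,221),(176,315)],5,110,155),crop2([(249,158),(346,158),(297,127),(297,190)],6,150,110),118.,20.5)]
ez=np.array([0,0,1.])
def f(v):
    n=np.array([np.sin(v[4])*np.cos(v[3]),np.sin(v[4])*np.sin(v[3]),np.cos(v[4])])
    C=circ(v[:3],n,39.); oT,oS=v[5:7],v[7:9]
    o=[dist(T-oT,P["top"],C),dist(S-oS,P["scene"],C),[(v[4]-np.radians(35))/np.radians(2)],v[5:9]/1.]
    for i,(a,b,z,r) in enumerate(O):
        C=circ(np.array([v[9+2*i],v[10+2*i],z]),ez,r,90)
        o+= [dist(a-oT,P["top"],C),dist(b-oS,P["scene"],C)]
    return np.concatenate(o)
r=least_squares(f,[582,-155,115,1.6,.61,0,0,0,0,434,147,577,187,525,314])
v=r.x;print(np.round(v,3),r.cost);print(np.round(r.fun,2))
n=np.array([np.sin(v[4])*np.cos(v[3]),np.sin(v[4])*np.sin(v[3]),np.cos(v[4])])
print("n",n,"seat",v[:3]-68*n)
E
python3 f2.py
```

```text
[ 5.82663e+02 -1.54806e+02  1.21908e+02  1.61600e+00  6.21000e-01
 -2.32000e-01  7.26000e-01  8.72000e-01  2.90000e-02  4.34206e+02
  1.47747e+02  5.77849e+02  1.88222e+02  5.24873e+02  3.14882e+02] 5.191303351091903
[ 0.79  0.25  0.09  0.15  0.67  1.52  0.27  0.13  1.45  0.8   0.34  0.21
  0.35  0.36  1.04  0.3  -0.23  0.73  0.87  0.03  0.05  0.09  0.11  0.46
  0.18  0.2   0.11  0.11  0.19  0.08  0.25  0.06  0.14  0.09  0.12  0.39
  0.52  0.09  0.09  0.2   0.1   0.26  0.24  0.28]
n [-0.02618104  0.58159819  0.8130548 ] seat [ 584.44322152 -194.35465553   66.62006495]
```

```bash
cat >> f2.py <<'E'
ims=[]
for nme,(a,b),o in(("top",(335,155),v[5:7]),("scene",(300,240),v[7:9])):
    p=P[nme];im=cv2.resize(p["color"][b:b+45,a:a+60,::-1],None,fx=12,fy=12,interpolation=cv2.INTER_CUBIC)
    raw=im.copy()
    for C in (circ(v[:3],n,39.),circ(v[:3],n,34.)):
        cv2.polylines(im,[np.round((proj(p,C)+o-[a,b]+.5)*12-.5).astype(int)],True,(0,0,255),1)
    cv2.imwrite(f"pics/z_{nme}.png",im)
E
python3 f2.py >/dev/null
```

```text
(no output)
```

View pics/z_top.png

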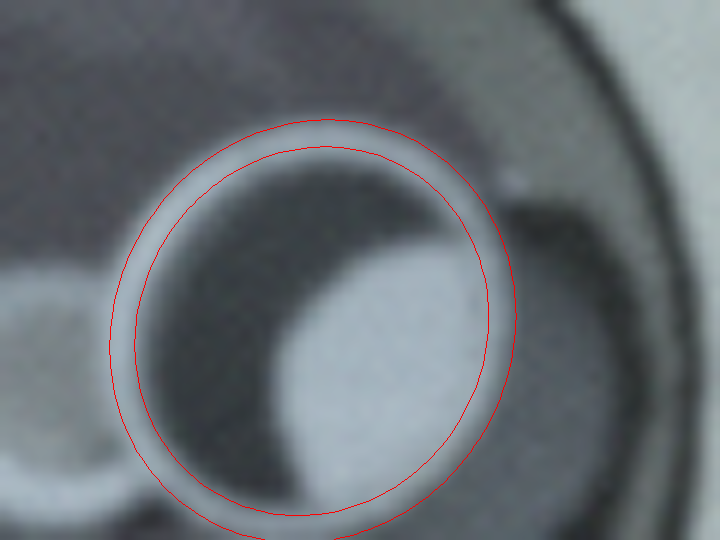

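View pics/z_scene.png

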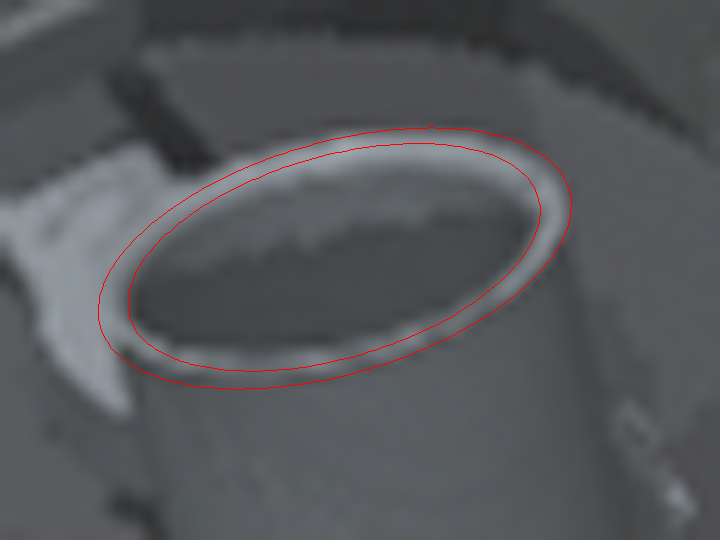

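```bash
cat >> h.py <<'E'
from scipy.spatial.transform import Rotation as Rn
def tool():
    s=state();return s,Rn.from_quat(s["ee_rot"]).as_matrix(),np.array(s["tcp_pos"])
def rel(target,verbose=True):
    "shift in tool axes (cm) from measured pose to world target (mm)"
    s,R,p=tool(); d=R.T@(np.array(target,float)-p)/10
    if verbose: print("t",round(s["clock"],2),"tcp",p.round(1),"w",round(s["gripper_width"],1),"F",np.round(s["contact_force"],1),"q",np.round(s["q"],2))
    return d.round(2)
E
python3 - <<'E'
from h import *
s,R,p=tool();print(R.round(3));print(rel([434,147.5,170]))
E
```

```text
[[ 0.952 -0.     0.306]
 [-0.306 -0.     0.952]
 [-0.    -1.    -0.   ]]
t 1.0 tcp [191.1 595.  231.3] w 85.5 F [-0.2  0.3 -1.5] q [ 1.08  0.53  1.43  0.    1.18 -0.18]
[ 36.81   6.13 -35.18]
```

Emit:
apply_moves(
  xyz=[
    [36.8,4,-35.2],
    [36.8,4,-35.2],
    [36.8,4,-35.2],
    [36.8,4,-35.2],
    [36.8,4,-35.2],
    [36.8,4,-35.2],
    [36.8,4,-35.2],
    [36.8,4,-35.2],
  ],
  yaw=[1.215,1.215,1.215,1.215,1.215,1.215,1.215,1.215],
  fingers=-1,
  force=40,
)

```text
clock: 1.8
tcp_pos: [382.1, 242.8, 200.2]
ee_rot: [-0.513, 0.486, -0.486, 0.514]
contact_force: [1.3, 0.4, 0.5]
gripper_width: 85.4
```

```bash
python3 - <<'E'
from h import *
s,R,p=tool();print(np.arctan2(R[1,2],R[0,2]));print(R.round(3));print(rel([434,147.5,160]))
E
```

```text
0.05407339963335531
[[ 0.054  0.001  0.999]
 [-0.999  0.     0.054]
 [-0.    -1.     0.001]]
t 1.8 tcp [382.1 242.8 200.2] w 85.4 F [1.3 0.4 0.5] q [0.32 0.35 1.89 0.   0.91 0.26]
[9.8  4.02 4.66]
```

Emit:
apply_moves(
  xyz=[
    [9.8,4,4.7],
    [9.8,4,4.7],
    [9.8,4,4.7],
    [9.8,4,4.7],
  ],
  yaw=[0.009,0.009,0.009,0.009],
)

```text
clock: 2.2
tcp_pos: [435.8, 145.3, 159.6]
ee_rot: [-0.51, 0.49, -0.49, 0.51]
contact_force: [-0.1, 0.5, 0.4]
gripper_width: 85.0
```

```bash
python3 - <<'E'
from h import *
p=read_camera("scene");save(p,"s1.png",(110,60,310,260),3)
p2=read_camera("top");save(p2,"t1.png",(110,155,310,305),4)
print(rel([434,147.5,70]))
E
```

```text
t 2.3 tcp [434.3 147.4 160.3] w 85.4 F [-0.4  0.2 -0.3] q [0.08 0.42 1.91 0.   0.81 0.04]
[-0.    9.03 -0.03]
```

View pics/s1.png

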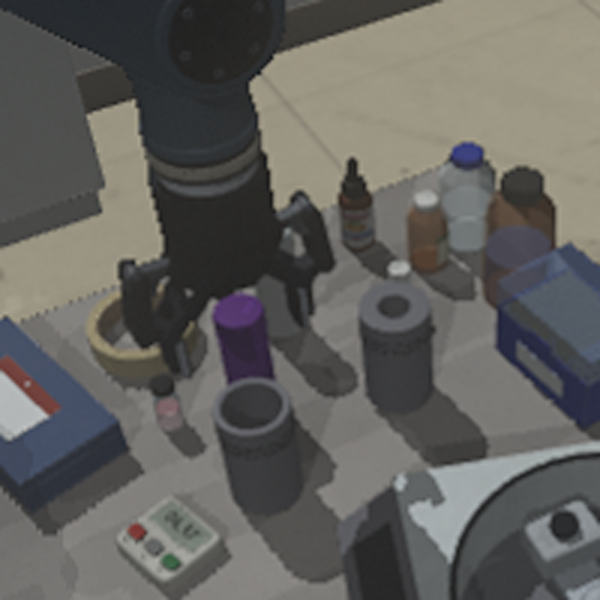

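View pics/t1.png

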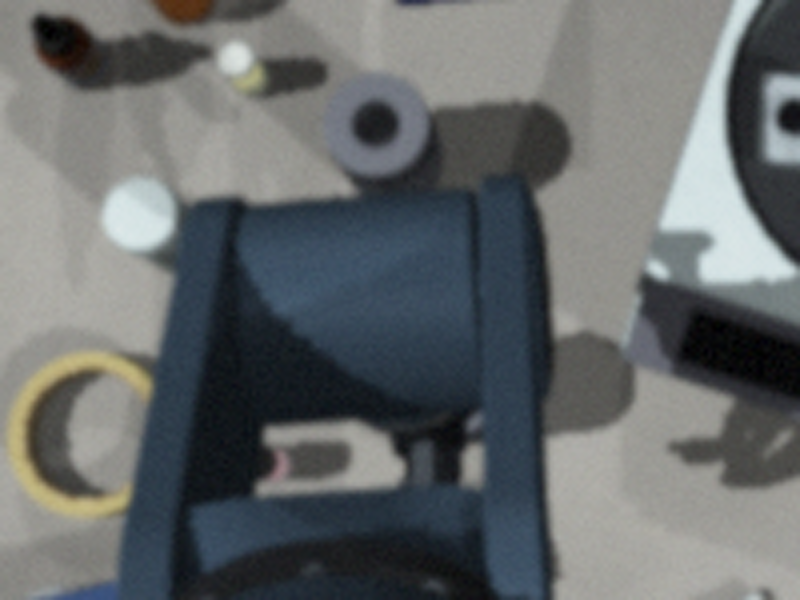

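```bash
python3 - <<'E'
from h import *
p=read_camera("scene")
for dz in(0,13):
  print(proj(p,[[434,147.5,160+dz],[434-43,147.5,160+dz],[434+43,147.5,160+dz],[434,147.5,104]]).round(1))
save(p,"s2.png",(150,130,250,230),7)
E
```

```text
[[189.7 178.2]
 [171.2 185.6]
 [207.6 171. ]
 [193.  195.2]]
[[188.9 174. ]
 [170.1 181.5]
 [207.  166.8]
 [193.  195.2]]
```

View pics/s2.png

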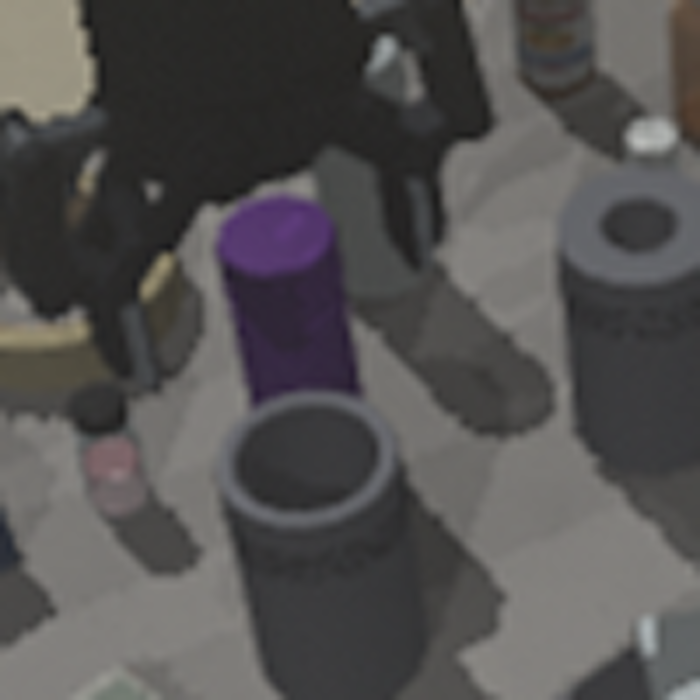

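Emit:
apply_moves(
  xyz=[
    [0,4.7,0],
    [0,9.4,0],
    [0,9.4,0],
    [0,9.4,0],
  ],
  yaw=[0,0,0,0],
)

```text
clock: 2.75
tcp_pos: [433.1, 149.1, 66.5]
ee_rot: [0.512, -0.489, 0.488, -0.511]
contact_force: [-0.0, -0.5, -0.3]
gripper_width: 85.3
```

Emit:
apply_moves(
  xyz=[
    [0,0,0],
    [0,0,0],
    [0,0,0],
    [0,0,0],
    [0,0,0],
    [0,0,0],
    [0,0,0],
  ],
  yaw=[0,0,0,0,0,0,0],
  fingers=1,
  force=40,
)

```text
clock: 3.45
tcp_pos: [434.8, 149.6, 69.7]
ee_rot: [-0.51, 0.487, -0.489, 0.513]
contact_force: [-0.8, 1.2, 5.1]
gripper_width: 59.2
```

```bash
python3 - <<'E'
from h import *
print(rel([415,80,100]))
p=read_camera("scene");save(p,"s3.png",(150,130,250,230),7)
E
```

```text
t 3.45 tcp [434.8 149.6  69.7] w 59.2 F [-0.8  1.2  5.1] q [0.09 0.6  1.98 0.   0.56 0.04]
[ 6.85 -3.05 -2.29]
```

View pics/s3.png

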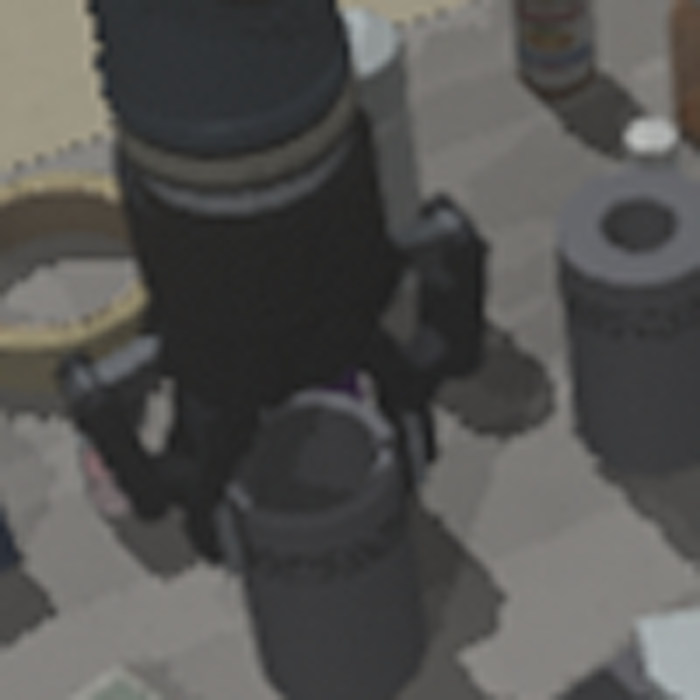

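Emit:
apply_moves(
  xyz=[
    [0,-2.5,0],
    [3.5,-2.5,-1],
    [7,-2.5,-2],
    [7,-2.5,-2],
    [7,-1,-2],
    [7,0,-2],
    [7,0.1,-2],
  ],
  yaw=[0,0,0,0,0,0,0],
)

```text
clock: 4.2
tcp_pos: [419.3, 78.9, 69.7]
ee_rot: [-0.509, 0.486, -0.49, 0.514]
contact_force: [-0.6, -1.9, 18.0]
gripper_width: 59.6
```

```bash
python3 - <<'E'
from h import *
print(rel([415,80,69]))
p=read_camera("scene");save(p,"s4.png",(150,130,280,240),6)
E
```

```text
t 4.2 tcp [419.3  78.9  69.7] w 59.6 F [-0.6 -1.9 18. ] q [-0.08  0.58  2.06  0.    0.49 -0.13]
[-0.13  0.07 -0.43]
```

View pics/s4.png

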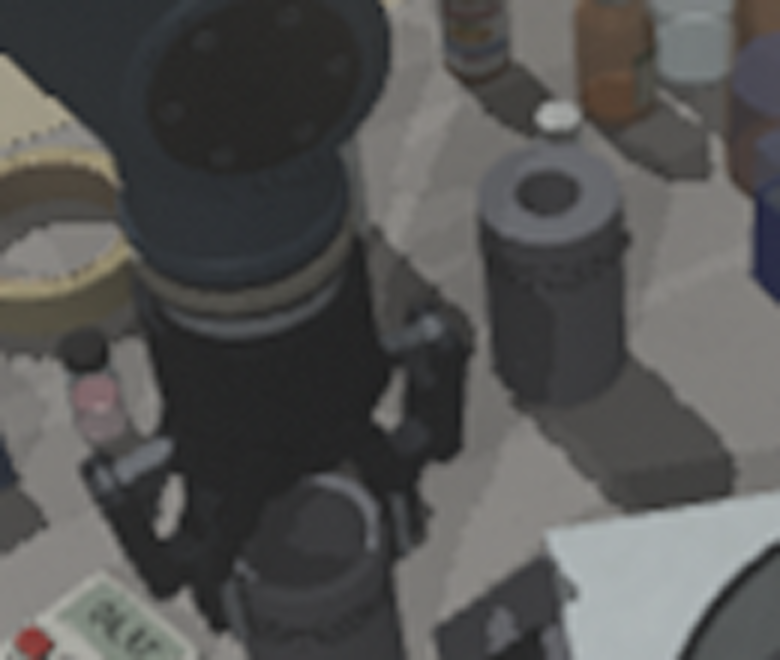

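Emit:
apply_moves(
  xyz=[
    [0,0.1,0],
    [-0.84,-0.05,0],
    [-1.7,-0.2,0],
    [-2.55,-0.25,0],
    [-3.4,-0.22,0],
    [-4.25,-0.1,0],
    [-5.1,0.1,0],
  ],
  yaw=[0,0,0,0,0,0,0],
  force=25,
)

```text
clock: 4.95
tcp_pos: [417.4, 130.0, 69.8]
ee_rot: [-0.51, 0.485, -0.49, 0.515]
contact_force: [-2.7, -15.0, 42.1]
gripper_width: 59.0
```

```bash
python3 - <<'E'
from h import *
print(rel([415,80,69]))
p=read_camera("scene");save(p,"s5.png",(150,130,280,240),6)
p=read_camera("top");save(p,"t5.png",(150,155,310,285),5)
E
```

```text
t 4.95 tcp [417.4 130.   69.8] w 59.0 F [ -2.7 -15.   42.1] q [ 0.05  0.59  2.04 -0.    0.51 -0.  ]
[ 4.98  0.08 -0.49]
```

View pics/s5.png

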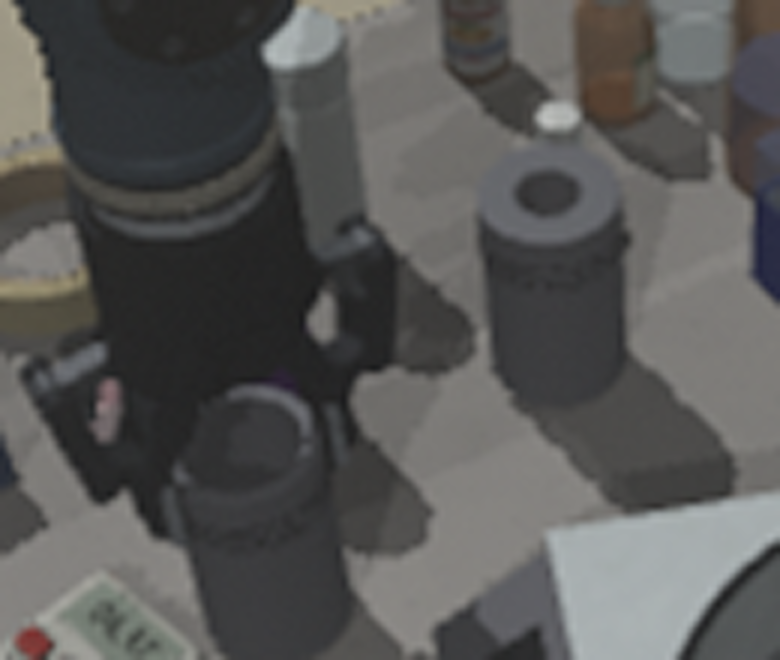

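View pics/t5.png

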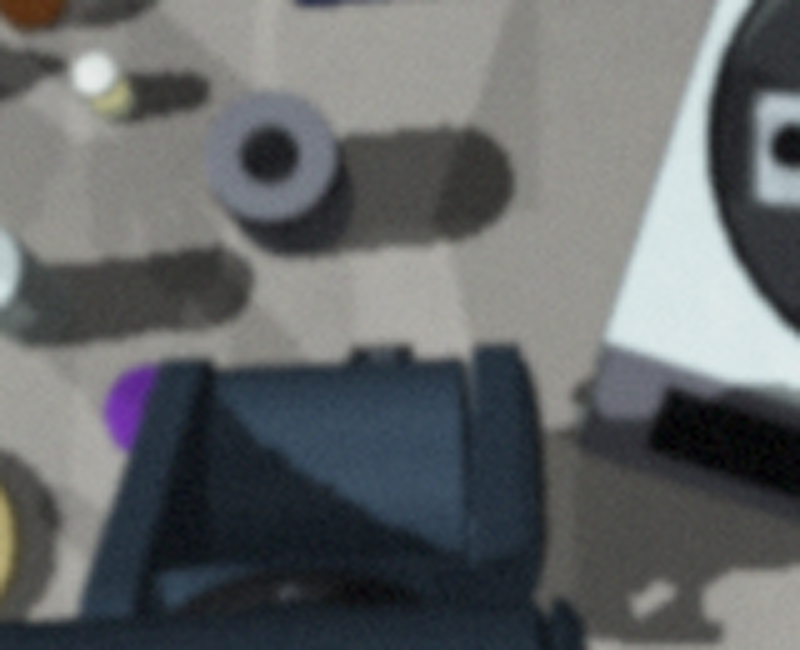

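```bash
python3 - <<'E'
from fit import *
oT=np.array([-.23,.73]);oS=np.array([.87,.03])
W=crop2([(72,360),(682,375),(390,62),(375,658)],6,280,125)-oT
S=crop2([(32,330),(720,370),(340,65),(130,530)],6,255,200)-oS
ez=np.array([0,0,1.])
f=lambda w:np.r_[dist(W,P["top"],circ(np.array([w[0],w[1],96.]),ez,w[2])),dist(S,P["scene"],circ(np.array([w[0],w[1],96.]),ez,w[2]))]
r=least_squares(f,[583,-130,112]);print(r.x,r.fun.round(2))
c=r.x
# counterweight top corners
for q in [(130,292),(215,295),(215,425),(130,425)]: print(onz(P["top"],crop2([q],6,280,125)[0]-oT,90).round(1))
for az in(2.2,2.4,2.6):
    print(az,c[:2]+112*np.array([np.cos(az),np.sin(az)]),c[:2]+82*np.array([np.cos(az),np.sin(az)]))
E
```

```text
[ 585.9555429  -120.51985811  114.59740571] [0.36 0.43 0.   0.11 0.62 0.18 0.21 0.74]
[610.5 -29.6  90. ]
[609.4 -61.7  90. ]
[559.3 -60.4  90. ]
[559.2 -28.6  90. ]
2.2 [520.04341777 -29.96826088] [537.69845128 -54.223153  ]
2.4 [503.36744676 -44.86798189] [525.48925822 -65.13187731]
2.6 [489.98400252 -62.78370447] [515.69066512 -78.24874562]
```

```bash
python3 - <<'E'
from h import *
s,R,p=tool();print(np.arctan2(R[1,2],R[0,2]))
print(rel([528,-77.4,190]))
E
```

```text
0.05110059833232527
t 5.05 tcp [417.5 130.3  69.9] w 59.1 F [-0.2 -4.  10.9] q [ 0.05  0.59  2.04 -0.    0.51 -0.  ]
[ 21.31 -11.9   10.1 ]
```

Emit:
apply_moves(
  xyz=[
    [0,-5,0],
    [2,-9.5,1],
    [6,-11.9,3],
    [10.5,-11.9,5],
    [15,-11.9,7],
    [19,-11.9,9],
    [21.3,-11.9,10.1],
    [21.3,-11.9,10.1],
  ],
  yaw=[0,-0.15,-0.3,-0.45,-0.6,-0.75,-0.88,-0.88],
  force=60,
)

```text
clock: 5.85
tcp_pos: [531.3, -81.4, 189.9]
ee_rot: [-0.67, 0.218, -0.228, 0.672]
contact_force: [-0.0, 0.3, -2.0]
gripper_width: 58.8
```

```bash
python3 - <<'E'
from h import *
s,R,p=tool();print(np.arctan2(R[1,2],R[0,2]));print(R.round(2))
print(rel([528,-77.4,156]))
p=read_camera("scene");save(p,"s6.png",(190,90,390,260),4)
E
```

```text
0.9292921439566597
[[ 0.8   0.01  0.6 ]
 [-0.6  -0.    0.8 ]
 [ 0.01 -1.    0.01]]
t 5.85 tcp [531.3 -81.4 189.9] w 58.8 F [-0.   0.3 -2. ] q [-0.36  0.46  1.71  0.    0.96 -1.29]
[-0.55  3.39  0.1 ]
```

View pics/s6.png

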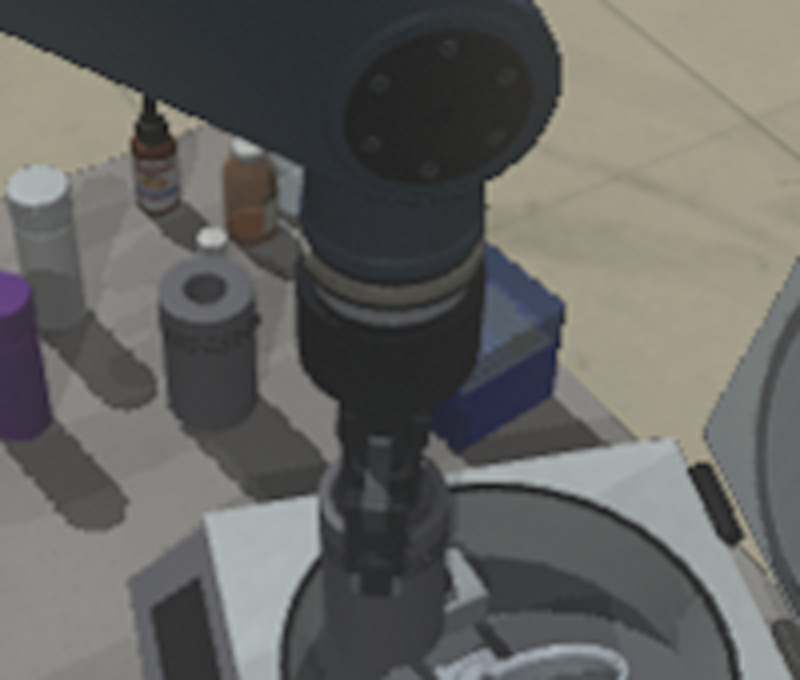

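Emit:
apply_moves(
  xyz=[
    [-0.55,2,0.1],
    [-0.55,3.4,0.1],
    [-1.5,3.4,0.1],
    [-2.2,3.2,0.1],
    [-2.85,3.05,0.1],
    [-3.5,2.95,0.1],
    [-4.2,2.9,0.1],
    [-4.2,2.9,0.1],
  ],
  yaw=[0,0,0,0,0,0,0,0],
  force=25,
)

```text
clock: 6.7
tcp_pos: [499.4, -54.0, 162.7]
ee_rot: [-0.671, 0.215, -0.23, 0.672]
contact_force: [4.0, -4.6, -1.5]
gripper_width: 59.0
```

```bash
python3 - <<'E'
from h import *
print(rel([500,-56.4,156]))
p=read_camera("scene");save(p,"s7.png",(190,90,390,260),4)
E
```

```text
t 6.7 tcp [499.4 -54.  162.7] w 59.0 F [ 4.  -4.6 -1.5] q [-0.33  0.46  1.82  0.    0.84 -1.26]
[ 0.18  0.67 -0.16]
```

View pics/s7.png

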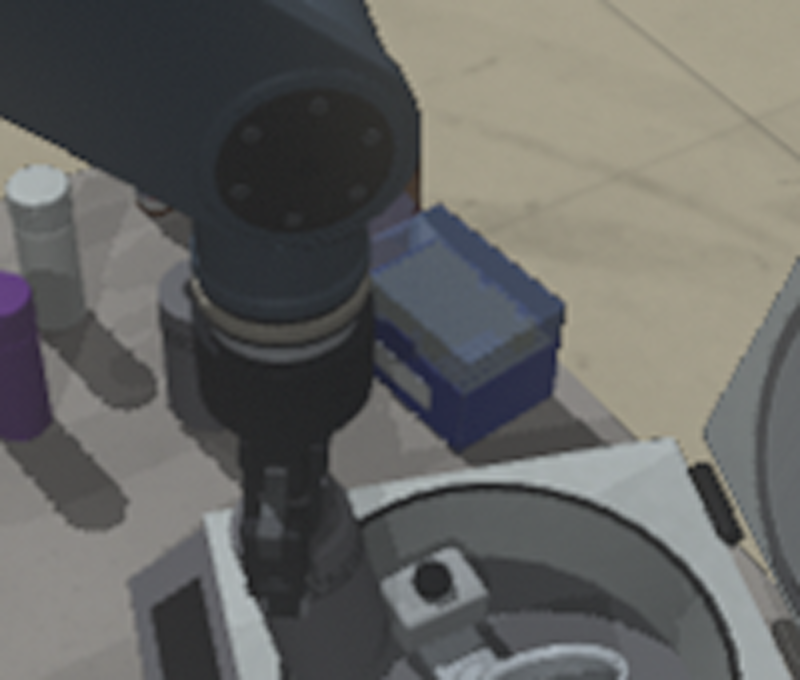

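Emit:
apply_moves(
  xyz=[
    [-0.7,0,0],
    [-1.4,0.1,0],
    [-2.1,0.2,0],
    [-2.8,0.35,0],
    [-2.8,0.35,0],
  ],
  yaw=[0,0,0,0,0],
)

```text
clock: 7.25
tcp_pos: [476.3, -36.3, 159.1]
ee_rot: [-0.67, 0.215, -0.23, 0.672]
contact_force: [0.8, -1.1, 0.7]
gripper_width: 58.4
```

```bash
python3 - <<'E'
from h import *
print(rel([528,-77.4,156]))
p=read_camera("scene");save(p,"s8.png",(190,90,390,260),4)
E
```

```text
t 7.25 tcp [476.3 -36.3 159.1] w 58.4 F [ 0.8 -1.1  0.7] q [-0.31  0.44  1.88  0.    0.8  -1.24]
[ 6.6   0.43 -0.2 ]
```

View pics/s8.png

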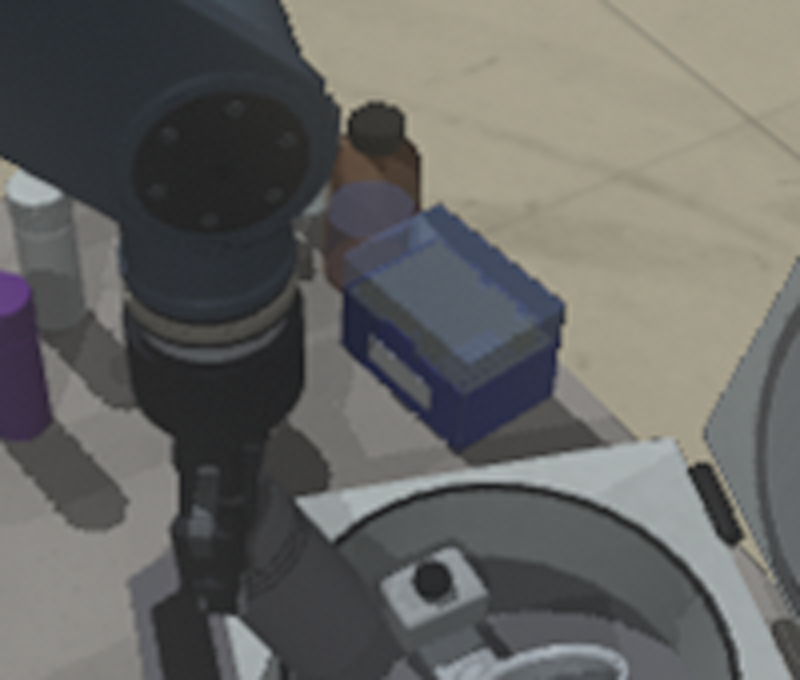

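```bash
python3 - <<'E'
from h import *
print(rel([579.5,-84,200]))
E
```

```text
t 7.3 tcp [476.4 -36.6 158.9] w 58.2 F [ 1.1 -1.9  0.2] q [-0.31  0.44  1.88  0.    0.8  -1.24]
[11.17 -3.89  2.39]
```

Emit:
apply_moves(
  xyz=[
    [0,-2.5,0],
    [0,-5,0],
    [2,-6,0.4],
    [5,-6,1.1],
    [8,-6,1.7],
    [11.2,-6,2.4],
    [11.2,-4,2.4],
    [11.2,-4,2.4],
  ],
  yaw=[0,0,0.15,0.3,0.45,0.6,0.75,0.884],
  force=80,
)

```text
clock: 8.1
tcp_pos: [576.4, -83.0, 197.0]
ee_rot: [-0.508, 0.488, -0.492, 0.512]
contact_force: [-0.9, 0.4, -1.5]
gripper_width: 57.3
```

```bash
cat > ov.py <<'E'
from fit import circ
from h import *
OFF={"top":np.array([-.23,.73]),"scene":np.array([.87,.03])}
def overlay(p,nme,name,circles,crop,s):
    a,b,c,d=crop
    im=cv2.resize(p["color"][b:d,a:c,::-1],None,fx=s,fy=s,interpolation=cv2.INTER_CUBIC)
    for C,col in circles:
        cv2.polylines(im,[np.round((proj(p,C)+OFF[nme]-[a,b]+.5)*s-.5).astype(int)],True,col,1)
    cv2.imwrite("pics/"+name,im)
M=np.array([582.7,-154.8,121.9]);N=np.array([-.026,.582,.813])
def body(foot,a,h=104.,r=30.,col=(0,0,255)): return [(circ(foot,a,r),col),(circ(foot+h*a,a,r),col)]
E
cat > l9.py <<'E'
from ov import *
s,R,t=tool();print(np.arctan2(R[1,2],R[0,2]));print(rel([579.5,-84,200]))
az=np.arctan2(R[1,2],R[0,2])+np.pi/2
out=[]
for ph,col in((30,(0,255,0)),(35,(0,0,255)),(40,(255,0,255))):
    a=np.array([np.sin(np.radians(ph))*np.cos(az),np.sin(np.radians(ph))*np.sin(az),np.cos(np.radians(ph))])
    out+=body(t+[0,0,25]-94.7*a,a,col=col)
p=read_camera("scene");overlay(p,"scene","s9.png",out+[(circ(M,N,39.),(0,255,255))],(250,140,390,290),5)
p=read_camera("top");overlay(p,"top","t9.png",out+[(circ(M,N,39.),(0,255,255))],(260,100,420,230),5)
E
python3 l9.py
```

```text
0.03964396804034842
t 8.1 tcp [576.4 -83.  197. ] w 57.3 F [-0.9  0.4 -1.5] q [-0.34  0.51  1.58  0.    1.04 -0.38]
[ 0.11 -0.3   0.31]
```

View pics/s9.png

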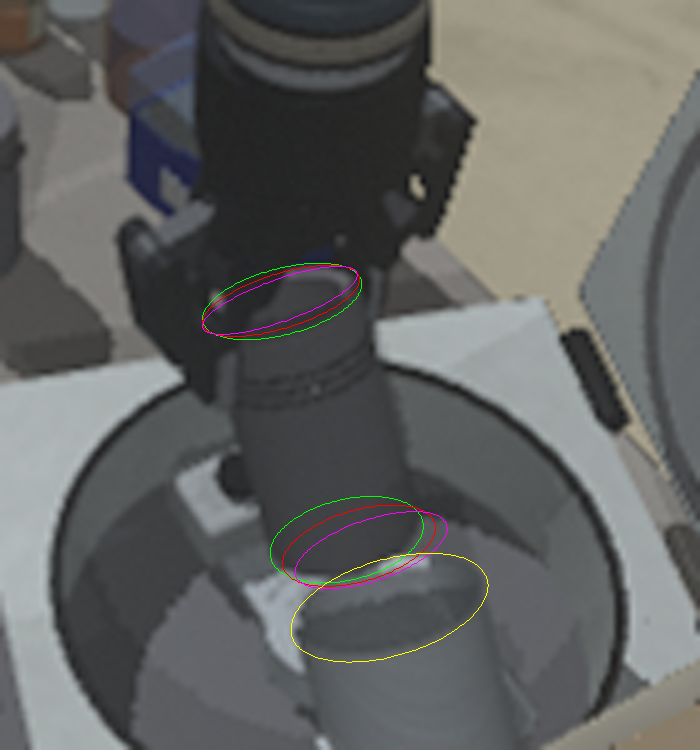

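View pics/t9.png

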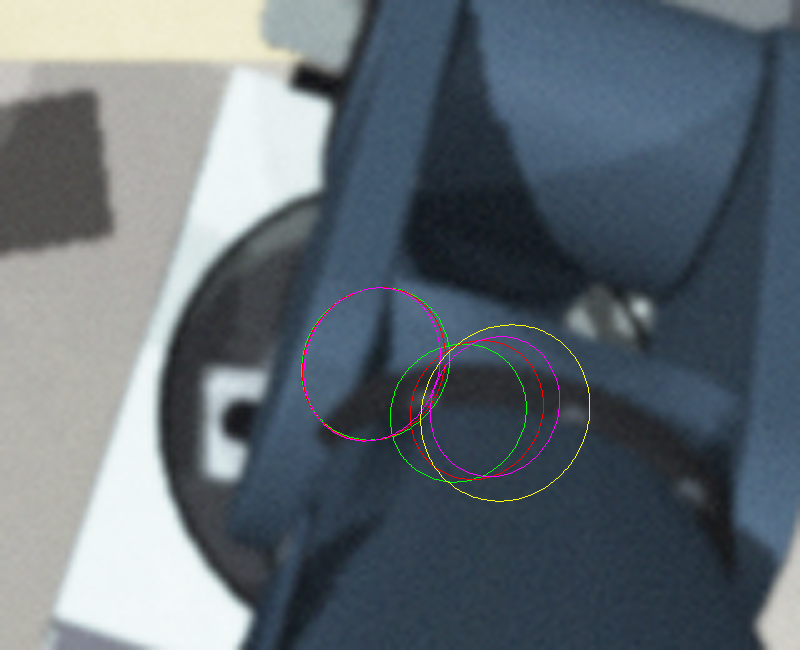

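```bash
cat > ins.py <<'E'
from ov import *
def path(Ds,phis,hg=94.7,g=25.):
    az=1.616;out=[]
    for D,ph in zip(Ds,phis):
        r=np.radians(ph);a=np.array([np.sin(r)*np.cos(az),np.sin(r)*np.sin(az),np.cos(r)])
        out.append(M-D*N+hg*a-[0,0,g])
    return out
if __name__=="__main__":
    for D,w in zip((-8,2,12,22,32,42,52,62,68),path((-8,2,12,22,32,42,52,62,68),(26,26,26,27,28,30,32.5,35,35.6))):
        print(D,w.round(1),rel(w,False))
E
python3 ins.py
```

```text
-8 [ 580.6 -108.7  188.5] [2.58 1.02 0.23]
2 [ 580.9 -114.5  180.4] [3.16 1.83 0.22]
12 [ 581.1 -120.3  172.3] [3.74 2.64 0.21]
22 [ 581.3 -124.7  163.4] [4.17 3.53 0.2 ]
32 [ 581.5 -129.   154.5] [4.61 4.42 0.19]
42 [ 581.7 -131.9  144.8] [4.9  5.39 0.17]
52 [ 581.8 -134.2  134.5] [5.12 6.42 0.16]
62 [ 581.9 -136.6  124.1] [5.36 7.47 0.15]
68 [ 582.  -139.3  118.6] [5.63 8.01 0.14]
```

Emit:
apply_moves(
  xyz=[
    [1.5,0,0.2],
    [2.6,1,0.2],
    [3,1.5,0.2],
    [3.2,1.8,0.2],
    [3.4,2.2,0.2],
    [3.4,2.2,0.2],
  ],
  yaw=[0,0,0,0,0,0],
)

```text
clock: 8.8
tcp_pos: [582.1, -110.1, 182.7]
ee_rot: [-0.504, 0.487, -0.491, 0.518]
contact_force: [-4.0, 25.6, 32.3]
gripper_width: 57.2
```

```bash
cat > l10.py <<'E'
import sys
from ov import *
s,R,t=tool();rel(t)
p=read_camera("scene");overlay(p,"scene",sys.argv[1],[(circ(M,N,39.),(0,255,255))],(250,140,390,290),5)
E
python3 l10.py s10.png; python3 ins.py
```

```text
t 8.8 tcp [ 582.1 -110.1  182.7] w 57.2 F [-4.  25.6 32.3] q [-0.38  0.54  1.58  0.02  1.02 -0.44]
-8 [ 580.6 -108.7  188.5] [-0.16 -0.58 -0.13]
2 [ 580.9 -114.5  180.4] [ 0.43  0.23 -0.14]
12 [ 581.1 -120.3  172.3] [ 1.02  1.04 -0.15]
22 [ 581.3 -124.7  163.4] [ 1.47  1.92 -0.17]
32 [ 581.5 -129.   154.5] [ 1.91  2.8  -0.18]
42 [ 581.7 -131.9  144.8] [ 2.21  3.77 -0.2 ]
52 [ 581.8 -134.2  134.5] [ 2.45  4.8  -0.22]
62 [ 581.9 -136.6  124.1] [ 2.7   5.84 -0.24]
68 [ 582.  -139.3  118.6] [ 2.98  6.38 -0.24]
```

View pics/s10.png

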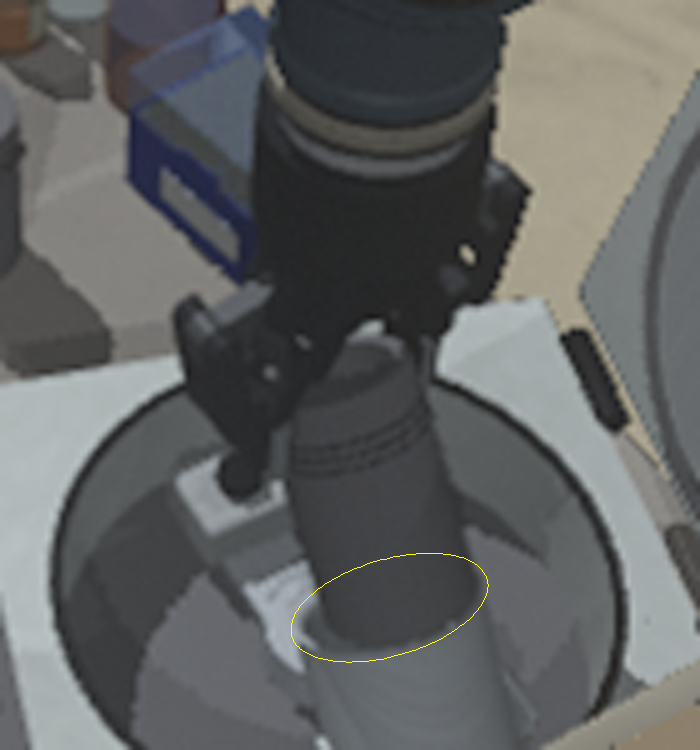

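Emit:
apply_moves(
  xyz=[
    [-0.4,-0.6,0],
    [-0.8,-0.6,0],
    [-0.8,-0.2,0],
    [-0.7,0.3,0],
    [-0.7,0.3,0],
  ],
  yaw=[0,0,0,0,0],
)

```text
clock: 9.35
tcp_pos: [580.6, -103.6, 177.5]
ee_rot: [-0.505, 0.489, -0.489, 0.517]
contact_force: [0.1, -0.0, -2.3]
gripper_width: 57.3
```

```bash
python3 l10.py s11.png
```

```text
t 9.35 tcp [ 580.6 -103.6  177.5] w 57.3 F [ 0.1 -0.  -2.3] q [-0.37  0.54  1.58  0.02  1.01 -0.43]
```

View pics/s11.png

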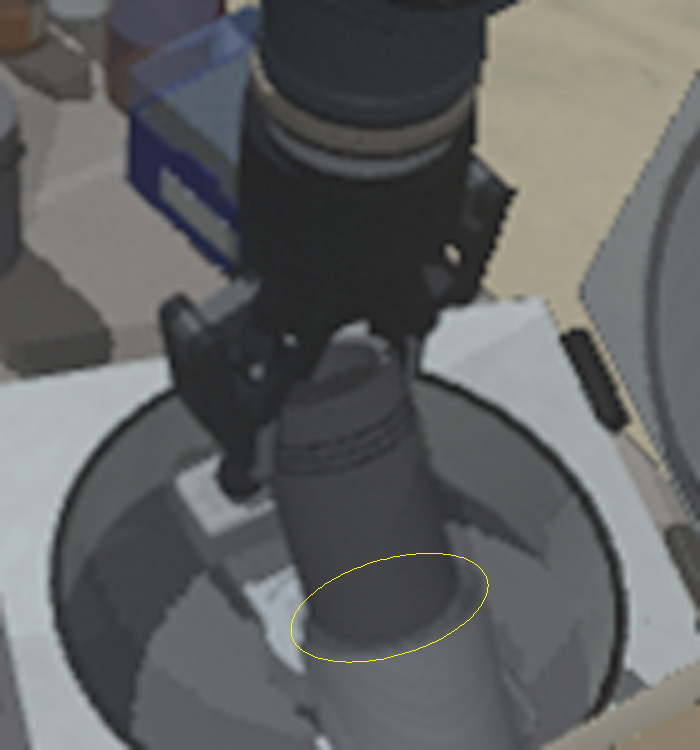

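Emit:
apply_moves(
  xyz=[
    [0.3,0.6,0],
    [0.7,1.2,0],
    [1.1,1.8,0],
    [1.1,1.8,0],
  ],
  yaw=[0,0,0,0],
  force=30,
)

```text
clock: 9.8
tcp_pos: [581.0, -115.0, 158.5]
ee_rot: [-0.505, 0.489, -0.489, 0.516]
contact_force: [0.1, 0.6, -1.4]
gripper_width: 57.2
```

```bash
python3 l10.py s12.png; python3 ins.py|tail -5
```

```text
t 9.8 tcp [ 581.  -115.   158.5] w 57.2 F [ 0.1  0.6 -1.4] q [-0.39  0.57  1.59  0.02  0.97 -0.44]
32 [ 581.5 -129.   154.5] [ 1.43  0.44 -0.03]
42 [ 581.7 -131.9  144.8] [ 1.73  1.41 -0.05]
52 [ 581.8 -134.2  134.5] [ 1.98  2.43 -0.06]
62 [ 581.9 -136.6  124.1] [ 2.23  3.47 -0.07]
68 [ 582.  -139.3  118.6] [ 2.5   4.01 -0.08]
```

View pics/s12.png

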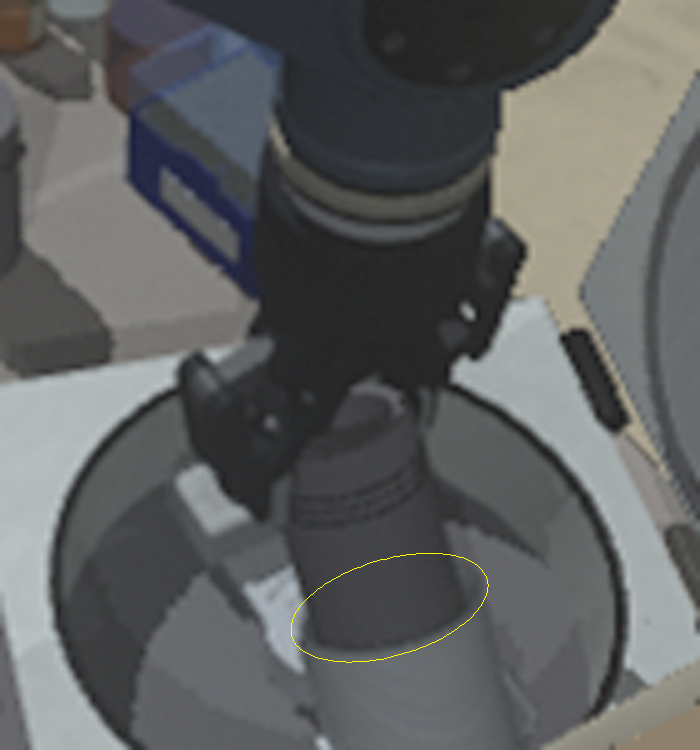

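Emit:
apply_moves(
  xyz=[
    [0.4,0.8,0],
    [0.9,1.6,0],
    [1.3,2.3,0],
    [1.3,2.3,0],
  ],
  yaw=[0,0,0,0],
)

```text
clock: 10.25
tcp_pos: [581.3, -127.9, 134.4]
ee_rot: [-0.505, 0.49, -0.489, 0.516]
contact_force: [-0.6, -1.3, -2.2]
gripper_width: 57.0
```

```bash
python3 l10.py s13.png; python3 ins.py|tail -3
```

```text
t 10.25 tcp [ 581.3 -127.9  134.4] w 57.0 F [-0.6 -1.3 -2.2] q [-0.41  0.61  1.6   0.02  0.93 -0.47]
52 [ 581.8 -134.2  134.5] [ 0.66  0.05 -0.01]
62 [ 581.9 -136.6  124.1] [ 0.91  1.08 -0.02]
68 [ 582.  -139.3  118.6] [ 1.19  1.63 -0.03]
```

View pics/s13.png

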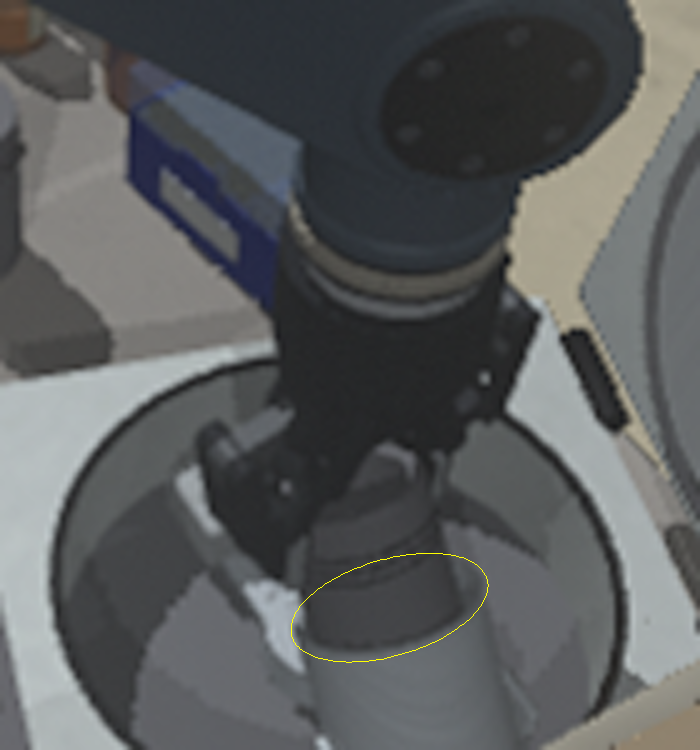

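Emit:
apply_moves(
  xyz=[
    [0.35,0.6,0],
    [0.7,1.1,0],
    [1,1.5,0],
    [1,1.5,0],
  ],
  yaw=[0,0,0,0],
)

```text
clock: 10.7
tcp_pos: [582.1, -136.8, 120.8]
ee_rot: [-0.504, 0.49, -0.489, 0.516]
contact_force: [-0.5, 3.1, 4.7]
gripper_width: 57.0
```

```bash
python3 l10.py s14.png; python3 ins.py|tail -2
```

```text
t 10.7 tcp [ 582.1 -136.8  120.8] w 57.0 F [-0.5  3.1  4.7] q [-0.43  0.63  1.6   0.02  0.9  -0.48]
62 [ 581.9 -136.6  124.1] [-0.02 -0.33 -0.02]
68 [ 582.  -139.3  118.6] [ 0.26  0.21 -0.03]
```

View pics/s14.png

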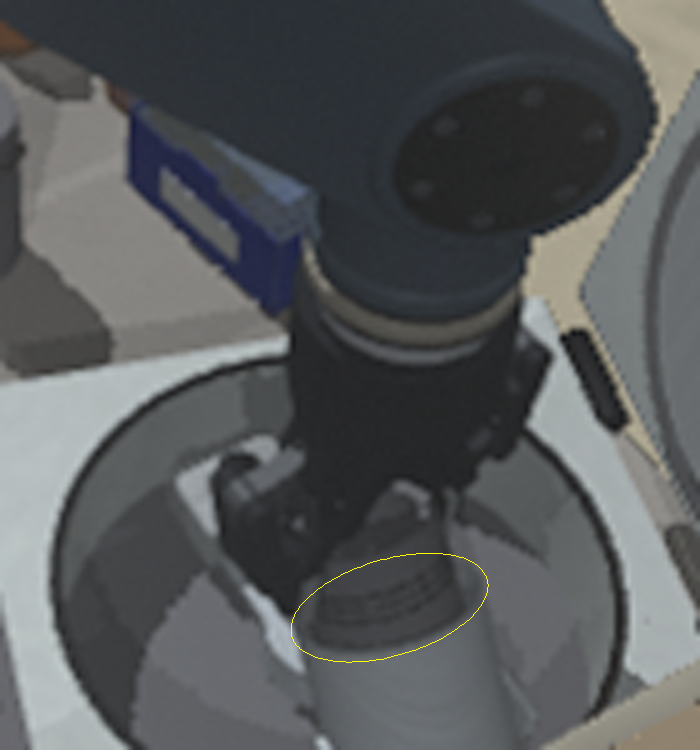

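Emit:
apply_moves(
  xyz=[
    [0.25,0.35,0],
    [0.4,0.6,0],
    [0.4,0.6,0],
  ],
  yaw=[0,0,0],
)

```text
clock: 11.05
tcp_pos: [582.3, -136.5, 120.1]
ee_rot: [-0.502, 0.492, -0.488, 0.517]
contact_force: [-5.0, 16.2, 30.9]
gripper_width: 57.8
```

```bash
python3 l10.py s15.png; python3 ins.py|tail -1
```

```text
t 11.05 tcp [ 582.3 -136.5  120.1] w 57.8 F [-5.  16.2 30.9] q [-0.43  0.63  1.6   0.03  0.9  -0.49]
68 [ 582.  -139.3  118.6] [ 0.29  0.14 -0.05]
```

Emit:
apply_moves(
  xyz=[
    [0,0,0],
    [0,0,0],
    [0,0,0],
    [0,0,0],
    [0,-5,0],
    [0,-10,0],
    [-5,-12,0],
    [-10,-12,0],
  ],
  yaw=[0,0,0,0,0,0,0,0],
  fingers=-1,
)

```text
clock: 11.9
tcp_pos: [579.9, -44.2, 245.0]
ee_rot: [-0.5, 0.491, -0.492, 0.518]
contact_force: [1.2, 0.6, -0.2]
gripper_width: 85.3
```

```bash
cat > l16.py <<'E'
import sys
from ov import *
s,R,t=tool();rel(t)
seat=M-68*N
p=read_camera("scene");overlay(p,"scene","s_"+sys.argv[1],body(seat,N)[1:]+[(circ(M,N,39.),(0,255,255))],(250,160,390,290),5)
p=read_camera("top");overlay(p,"top","t_"+sys.argv[1],body(seat,N)[1:]+[(circ(M,N,39.),(0,255,255))],(280,125,410,245),5)
E
python3 l16.py 16.png
```

```text
t 11.9 tcp [579.9 -44.2 245. ] w 85.3 F [ 1.2  0.6 -0.2] q [-0.28  0.45  1.54  0.02  1.14 -0.32]
```

View pics/s_16.png

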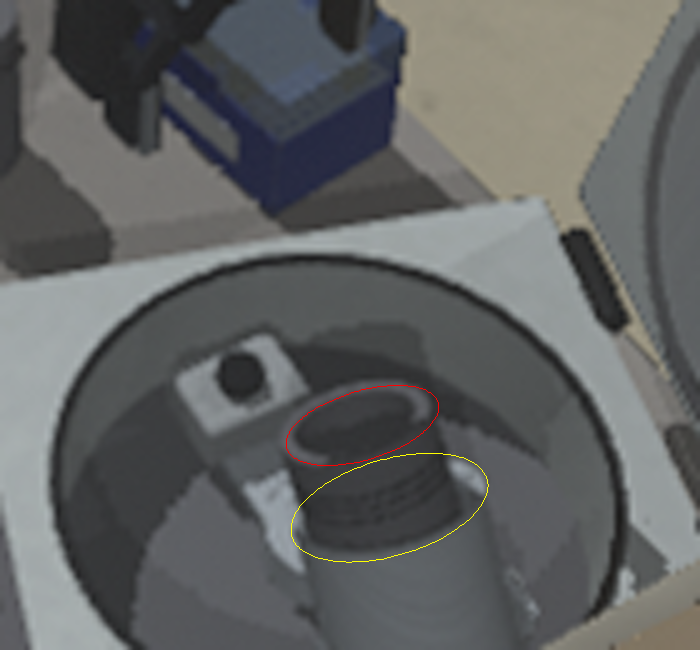

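View pics/t_16.png

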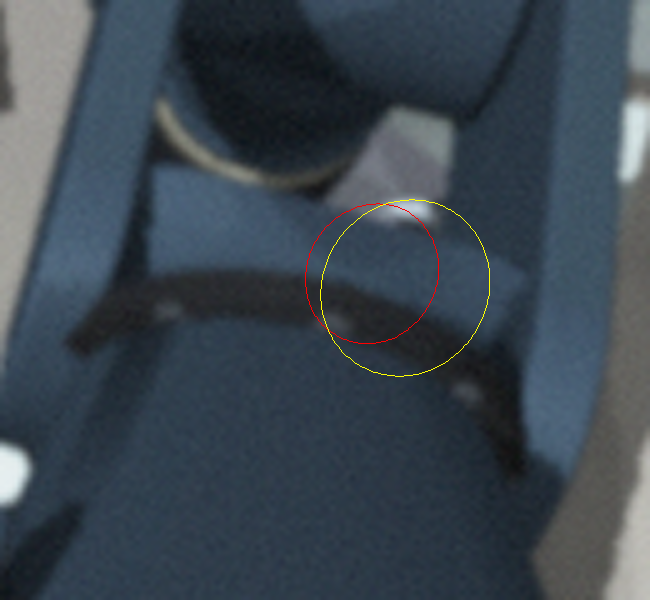

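```bash
python3 - <<'E'
from h import *
s,R,p=tool();print(np.arctan2(R[1,2],R[0,2]),R[:,1].round(3));print(rel([525,315,160]))
E
```

```text
0.0439740651520969 [ 0.011  0.022 -1.   ]
t 12.0 tcp [576.2 -37.6 242.4] w 85.2 F [-0.3 -0.9 -0.7] q [-0.27  0.45  1.55  0.03  1.14 -0.33]
[-35.27   8.96  -3.66]
```

Emit:
apply_moves(
  xyz=[
    [-5,0,-0.5],
    [-10,1,-1],
    [-15,3,-1.5],
    [-20,5,-2],
    [-25,7,-2.6],
    [-30,8,-3.1],
    [-35.3,8.9,-3.6],
    [-35.3,8.9,-3.6],
  ],
  yaw=[0,0,0,0,0,0,0,0],
  fingers=-1,
)

```text
clock: 12.8
tcp_pos: [524.2, 318.2, 158.3]
ee_rot: [-0.504, 0.491, -0.485, 0.519]
contact_force: [-0.3, -1.0, -0.1]
gripper_width: 85.6
```

```bash
python3 - <<'E'
from ov import *
s,R,t=tool();print(np.arctan2(R[1,2],R[0,2]),R[:,1].round(3));print(rel([525,315,82]))
e=np.array([0,0,1.])
p=read_camera("scene");overlay(p,"scene","s17.png",body(np.array([525,315,0.]),e,118.,20.5)[1:],(130,70,280,220),5)
p=read_camera("top");overlay(p,"top","t17.png",body(np.array([525,315,0.]),e,118.,20.5)[1:],(260,100,420,230),5)
save(p,"t17b.png",(280,125,410,245),5)
E
```

```text
0.046719545690997344 [ 0.008  0.022 -1.   ]
t 12.8 tcp [524.2 318.2 158.3] w 85.6 F [-0.3 -1.  -0.1] q [0.35 0.59 1.55 0.02 0.99 0.3 ]
[0.49 7.62 0.  ]
```

View pics/s17.png

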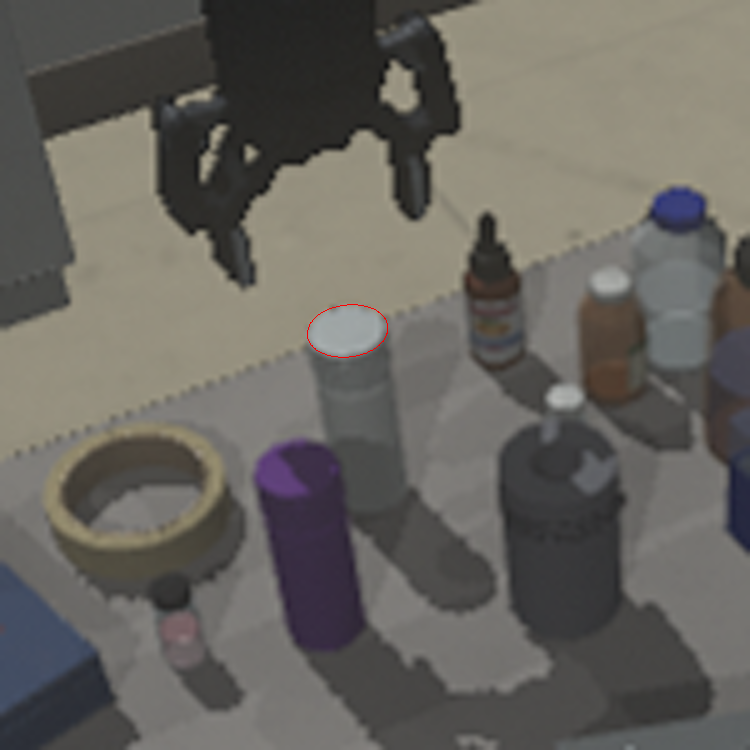

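View pics/t17b.png

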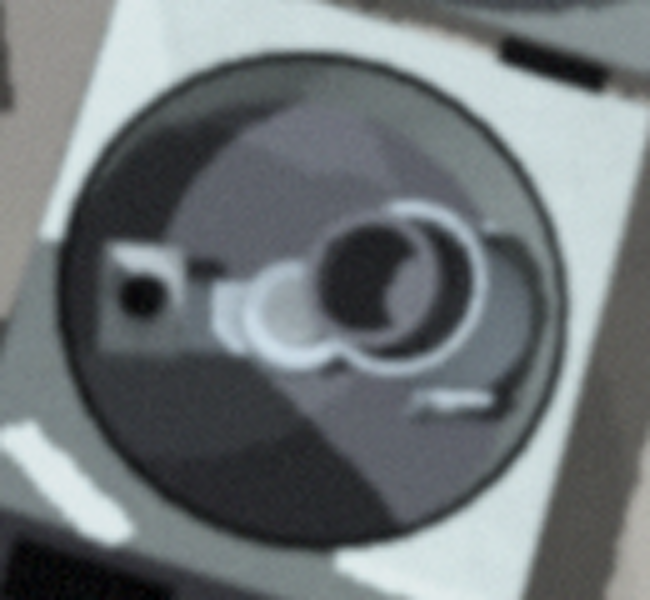

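```bash
python3 - <<'E'
from h import *
print(rel([525,315,82]))
E
```

```text
t 12.9 tcp [524.3 317.8 158.5] w 85.4 F [ 0.6 -0.3  0.3] q [0.35 0.59 1.55 0.02 0.99 0.29]
[ 0.45  7.65 -0.01]
```

Emit:
apply_moves(
  xyz=[
    [0.4,4,0],
    [0.4,7.6,0],
    [0.4,7.6,0],
    [0.4,7.6,0],
  ],
  yaw=[0,0,0,0],
)

```text
clock: 13.3
tcp_pos: [525.5, 314.1, 82.0]
ee_rot: [-0.505, 0.492, -0.485, 0.518]
contact_force: [0.5, -0.2, -0.1]
gripper_width: 85.2
```

Emit:
apply_moves(
  xyz=[
    [0,0,0],
    [0,0,0],
    [0,0,0],
    [0,0,0],
    [0,0,0],
    [0,0,0],
    [0,0,0],
    [0,0,0],
  ],
  yaw=[0,0,0,0,0,0,0,0],
  fingers=1,
  force=40,
)

```text
clock: 14.1
tcp_pos: [526.3, 314.4, 83.8]
ee_rot: [-0.504, 0.491, -0.485, 0.519]
contact_force: [-1.0, -1.1, 6.1]
gripper_width: 39.7
```

```bash
python3 - <<'E'
from ov import *
s,R,t=tool();print(np.arctan2(R[1,2],R[0,2]),R[:,1].round(3))
print(rel([525,315,200]));print(rel([528,-77.4,190],False))
p=read_camera("scene");save(p,"s18.png",(130,70,280,220),5)
E
```

```text
0.04726560636104599 [ 0.009  0.021 -1.   ]
t 14.1 tcp [526.3 314.4  83.8] w 39.7 F [-1.  -1.1  6.1] q [0.35 0.7  1.59 0.02 0.84 0.29]
[-3.100e-01 -1.161e+01 -1.000e-02]
[ 38.91 -11.45  -1.58]
```

View pics/s18.png

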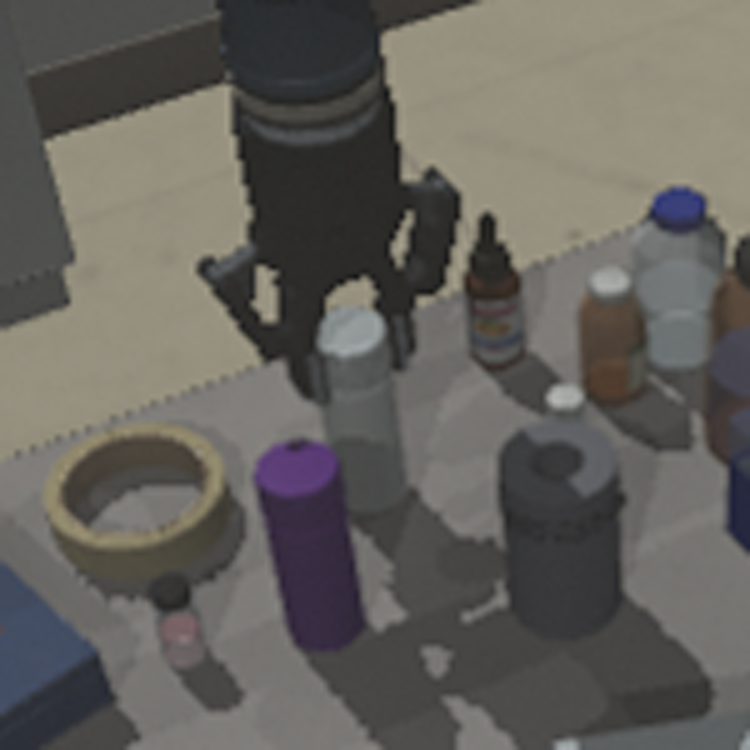

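Emit:
apply_moves(
  xyz=[
    [0,-5,0],
    [0,-10,0],
    [4,-13.6,-0.2],
    [9,-13.6,-0.4],
    [14,-13.6,-0.7],
    [19,-13.6,-1],
    [24,-13.6,-1.3],
    [29,-13.6,-1.6],
  ],
  yaw=[0,0,-0.14,-0.28,-0.42,-0.56,-0.7,-0.82],
  force=60,
)

```text
clock: 14.95
tcp_pos: [523.0, 42.9, 214.6]
ee_rot: [-0.655, 0.245, -0.246, 0.671]
contact_force: [1.0, 0.1, 0.1]
gripper_width: 40.0
```

```bash
python3 - <<'E'
from ov import *
s,R,t=tool();print(np.arctan2(R[1,2],R[0,2]),R[:,1].round(3))
print(rel([521.8,-72.6,210]));print(rel([521.8,-72.6,168]))
E
```

```text
0.8619199152630531 [ 0.01   0.021 -1.   ]
t 14.95 tcp [523.   42.9 214.6] w 40.0 F [1.  0.1 0.1] q [-0.14  0.41  1.71  0.03  1.01 -1.02]
[ 7.43  0.21 -8.86]
t 14.95 tcp [523.   42.9 214.6] w 40.0 F [1.  0.1 0.1] q [-0.14  0.41  1.71  0.03  1.01 -1.02]
[ 7.45  4.41 -8.95]
```

Emit:
apply_moves(
  xyz=[
    [3.4,0,-4],
    [7,0.2,-8.4],
    [7.4,0.2,-8.9],
    [7.4,0.2,-8.9],
    [7.4,2.5,-8.9],
    [7.4,4.4,-8.9],
    [7.4,4.4,-8.9],
  ],
  yaw=[-0.067,-0.067,-0.067,-0.067,-0.067,-0.067,-0.067],
)

```text
clock: 15.65
tcp_pos: [519.7, -69.9, 166.3]
ee_rot: [-0.663, 0.224, -0.222, 0.68]
contact_force: [-1.1, 0.4, -0.3]
gripper_width: 39.8
```

```bash
python3 - <<'E'
from ov import *
s,R,t=tool();az=np.arctan2(R[1,2],R[0,2]);print(az,R[:,1].round(3))
d=np.array([np.cos(2.5),np.sin(2.5),0]);E=np.array([496.2,-53.5,0])
r=np.radians
rel(t)
for ph in(0,10,20,30,36,40):
    w=E+d*(96*np.sin(r(ph))-20.5*np.cos(r(ph)))+[0,0,84+83.8-96+96*np.cos(r(ph))+20.5*np.sin(r(ph))-0]
    print(ph,rel(w,False))
p=read_camera("scene");save(p,"s19.png",(230,120,380,270),5)
E
```

```text
0.9300240406780413 [ 0.005  0.024 -1.   ]
t 15.65 tcp [519.7 -69.9 166.3] w 39.8 F [-1.1  0.4 -0.3] q [-0.36  0.49  1.75  0.03  0.91 -1.31]
0 [-0.81 -0.15 -0.09]
10 [-2.51 -0.34 -0.08]
20 [-4.22 -0.23 -0.08]
30 [-5.88  0.17 -0.09]
36 [-6.84  0.55 -0.1 ]
40 [-7.45  0.85 -0.1 ]
```

View pics/s19.png

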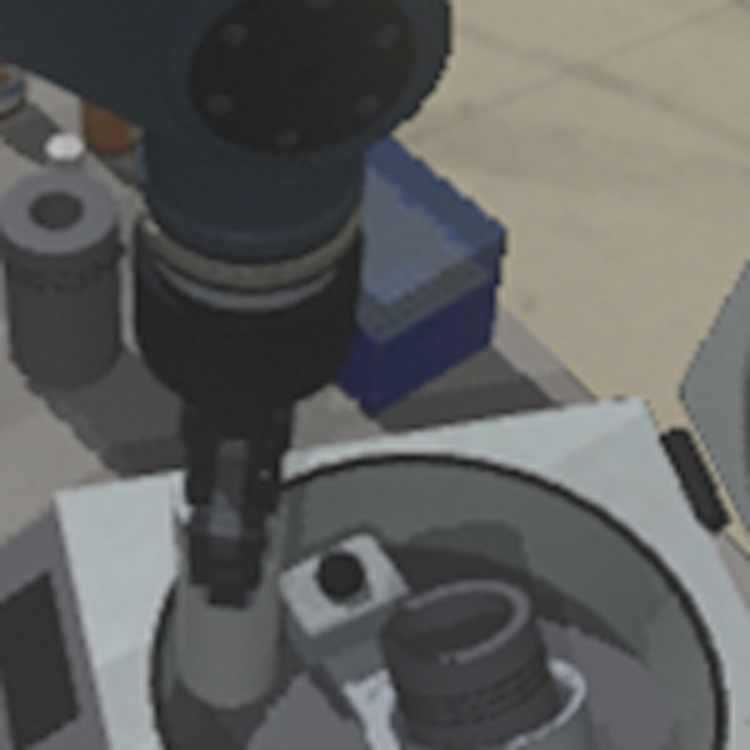

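Emit:
apply_moves(
  xyz=[
    [-0.8,-0.1,-0.1],
    [-1.7,-0.25,-0.1],
    [-2.5,-0.3,-0.1],
    [-3.4,-0.3,-0.1],
    [-4.2,-0.2,-0.1],
    [-5,0,-0.1],
    [-5.9,0.2,-0.1],
    [-5.9,0.2,-0.1],
  ],
  yaw=[0,0,0,0,0,0,0,0],
  force=25,
)

```text
clock: 16.5
tcp_pos: [474.8, -36.6, 168.2]
ee_rot: [-0.663, 0.219, -0.225, 0.679]
contact_force: [2.5, -4.5, 5.6]
gripper_width: 39.7
```

Emit:
apply_moves(
  xyz=[
    [-0.6,0.3,0],
    [-1.2,0.5,0],
    [-1.9,0.8,0],
    [-1.9,0.8,0],
  ],
  yaw=[0,0,0,0],
)

```text
clock: 16.9
tcp_pos: [460.2, -25.2, 161.0]
ee_rot: [-0.663, 0.218, -0.226, 0.679]
contact_force: [1.4, -2.6, 2.7]
gripper_width: 39.9
```

```bash
python3 - <<'E'
from ov import *
s,R,t=tool();az=np.arctan2(R[1,2],R[0,2])+np.pi/2
rel(t)
out=[]
for ph,col in((30,(0,255,0)),(35,(0,0,255)),(40,(255,0,255))):
    a=np.array([np.sin(np.radians(ph))*np.cos(az),np.sin(np.radians(ph))*np.sin(az),np.cos(np.radians(ph))])
    out+=body(t+[0,0,22]-106*a,a,118.,20.5,col)
p=read_camera("scene");overlay(p,"scene","s20.png",out,(230,120,380,270),5)
E
```

```text
t 16.9 tcp [460.2 -25.2 161. ] w 39.9 F [ 1.4 -2.6  2.7] q [-0.31  0.42  1.92  0.03  0.79 -1.27]
```

View pics/s20.png

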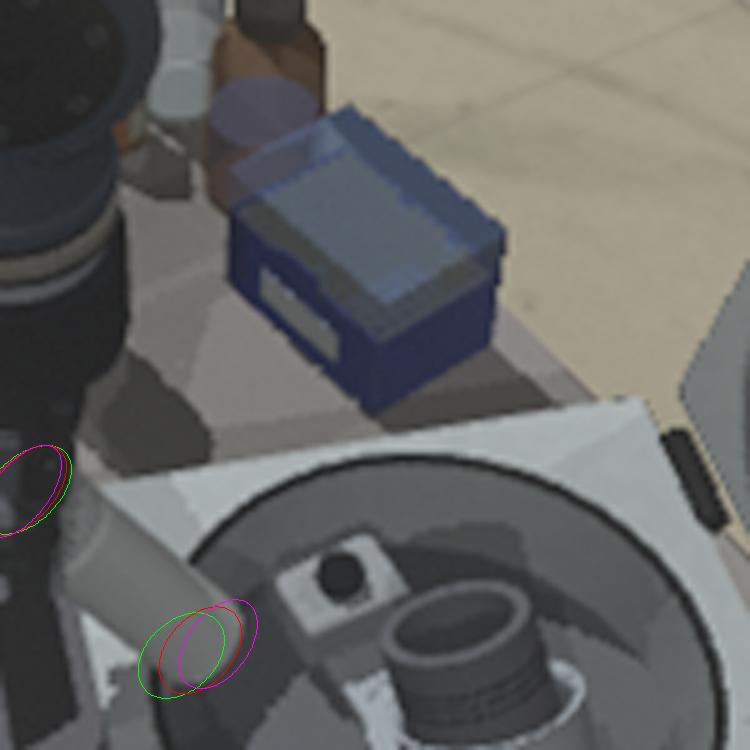

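```bash
python3 - <<'E'
from fit import *
from ov import OFF
Tp=crop2([(309,285),(443,278),(382,215),(372,348)],5,280,125)-OFF["top"]
Sp=crop2([(382,640),(531,603),(475,578),(430,661)],5,230,120)-OFF["scene"]
N=np.array([-.026,.582,.813])
f=lambda w:np.r_[dist(Tp,P["top"],circ(w[:3],N,30.)),dist(Sp,P["scene"],circ(w[:3],N,30.))]
r=least_squares(f,[580,-135,151]);print(r.x.round(1),r.fun.round(2))
E
python3 - <<'E'
from ov import *
s,R,t=tool()
print(rel([579,-60,235]))
E
```

```text
[ 577.4 -134.1  158. ] [0.03 0.09 1.2  0.4  0.82 0.13 0.54 0.26]
t 16.95 tcp [460.3 -25.2 161. ] w 39.7 F [ 0.8 -3.2  4.6] q [-0.31  0.42  1.92  0.03  0.8  -1.27]
[11.62 -7.27  4.47]
```

Emit:
apply_moves(
  xyz=[
    [0,-4,0],
    [0,-8,0],
    [3,-9,1.1],
    [6,-9,2.2],
    [9,-9,3.3],
    [11.6,-9,4.4],
    [11.6,-9,4.4],
    [11.6,-9,4.4],
  ],
  yaw=[0,0,0.15,0.3,0.45,0.6,0.75,0.885],
  force=80,
)

```text
clock: 17.75
tcp_pos: [576.5, -59.4, 250.4]
ee_rot: [-0.502, 0.493, -0.487, 0.518]
contact_force: [-0.3, -0.2, -0.4]
gripper_width: 39.3
```

```bash
cat > l21.py <<'E'
import sys
from ov import *
Ma=np.array([579,-134,154.])
s,R,t=tool();az=np.arctan2(R[1,2],R[0,2])+np.pi/2
print(az,R[:,1].round(3))
rel(t)
for D in(-10,0,10,20,40,60,78): print(D,rel(Ma+(106-D)*N-[0,0,22],False),end=' ')
out=[(circ(Ma,N,30.),(0,255,255))]
for ph,col in((30,(0,255,0)),(35,(0,0,255)),(40,(255,0,255))):
    a=np.array([np.sin(np.radians(ph))*np.cos(az),np.sin(np.radians(ph))*np.sin(az),np.cos(np.radians(ph))])
    out+=body(t+[0,0,22]-106*a,a,118.,20.5,col)
if len(sys.argv)>2: out=out[:1]
p=read_camera("scene");overlay(p,"scene",sys.argv[1],out,(250,120,390,270),5)
E
python3 l21.py s21.png
```

```text
1.6114445924742165 [ 0.01   0.022 -1.   ]
t 17.75 tcp [576.5 -59.4 250.4] w 39.3 F [-0.3 -0.2 -0.4] q [-0.31  0.44  1.53  0.03  1.16 -0.36]
-10 [ 0.76  2.39 -0.1 ] 0 [ 1.36  3.19 -0.11] 10 [ 1.96  3.99 -0.11] 20 [ 2.56  4.79 -0.12] 40 [ 3.76  6.39 -0.13] 60 [ 4.96  7.99 -0.14] 78 [ 6.04  9.43 -0.16]
```

View pics/s21.png

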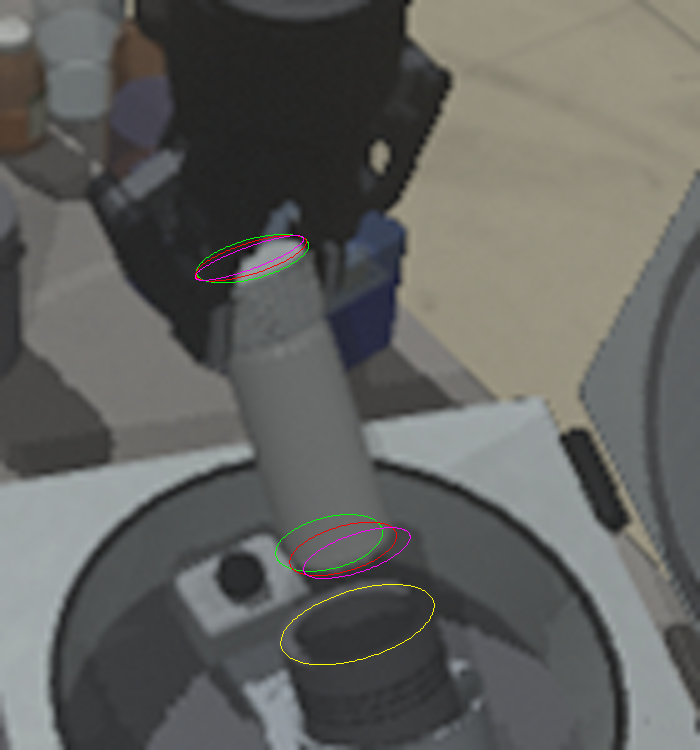

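Emit:
apply_moves(
  xyz=[
    [0.8,0.8,0],
    [1.5,1.6,0],
    [1.9,2.2,0],
    [2.35,2.8,0],
    [2.35,2.8,0],
  ],
  yaw=[0,0,0,0,0],
)

```text
clock: 18.3
tcp_pos: [578.6, -81.0, 223.7]
ee_rot: [-0.499, 0.493, -0.488, 0.519]
contact_force: [0.3, 6.4, 9.7]
gripper_width: 39.1
```

```bash
python3 l21.py s22.png 1
```

```text
1.6076803025219697 [ 0.013  0.026 -1.   ]
t 18.3 tcp [578.6 -81.  223.7] w 39.1 F [0.3 6.4 9.7] q [-0.34  0.48  1.55  0.03  1.11 -0.4 ]
-10 [-1.46 -0.23 -0.21] 0 [-0.86  0.57 -0.22] 10 [-0.26  1.37 -0.22] 20 [ 0.35  2.16 -0.23] 40 [ 1.55  3.76 -0.24] 60 [ 2.76  5.36 -0.26] 78 [ 3.84  6.79 -0.27]
```

View pics/s22.png

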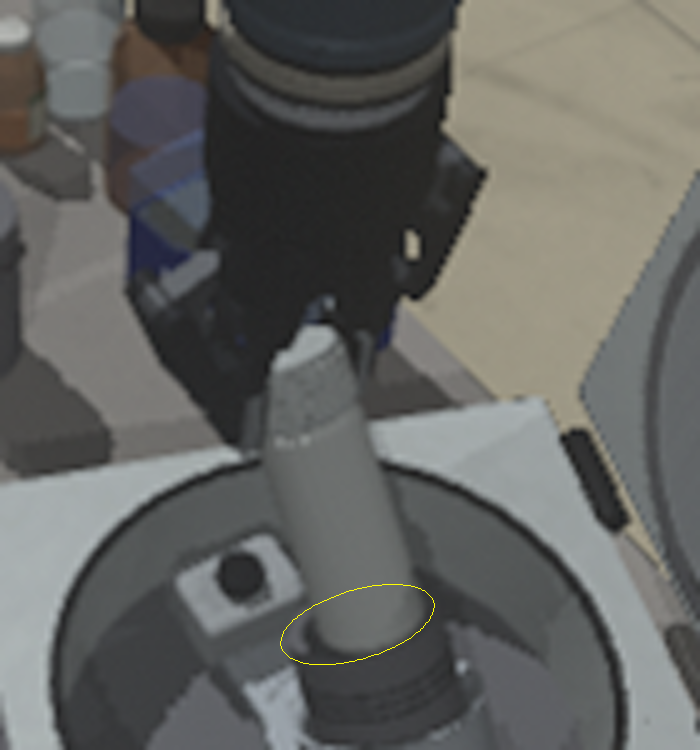

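Emit:
apply_moves(
  xyz=[
    [-0.3,-0.4,0],
    [-0.6,-0.2,0],
    [-0.6,0.3,0],
    [-0.5,0.7,0],
    [-0.5,0.7,0],
  ],
  yaw=[0,0,0,0,0],
  force=40,
)

```text
clock: 18.85
tcp_pos: [577.7, -75.7, 215.4]
ee_rot: [-0.5, 0.494, -0.487, 0.518]
contact_force: [0.1, 0.7, -1.4]
gripper_width: 39.1
```

```bash
python3 l21.py s23.png 1
```

```text
1.6079129187262982 [ 0.011  0.026 -1.   ]
t 18.85 tcp [577.7 -75.7 215.4] w 39.1 F [ 0.1  0.7 -1.4] q [-0.34  0.49  1.56  0.03  1.09 -0.39]
-10 [-0.95 -1.06 -0.12] 0 [-0.35 -0.27 -0.13] 10 [ 0.25  0.53 -0.13] 20 [ 0.86  1.33 -0.14] 40 [ 2.06  2.92 -0.15] 60 [ 3.27  4.52 -0.16] 78 [ 4.35  5.96 -0.17]
```

View pics/s23.png

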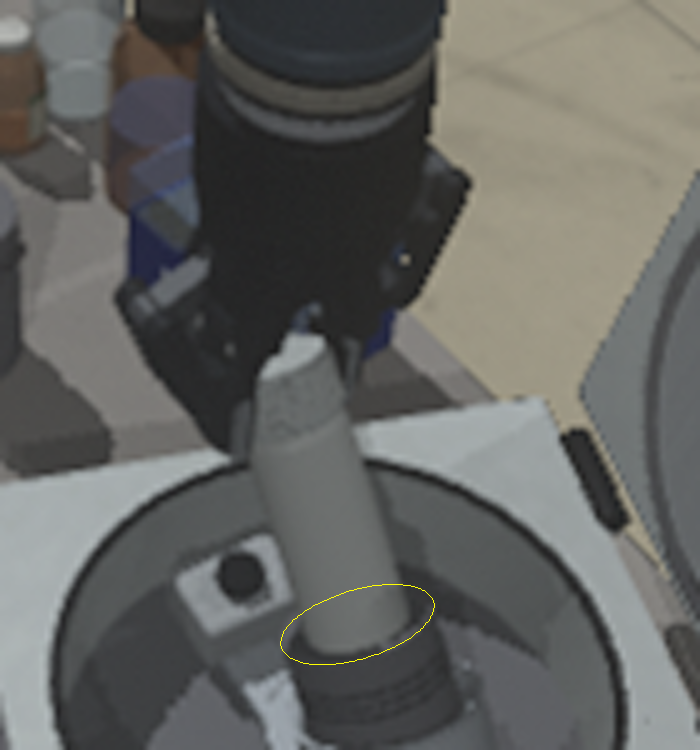

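Emit:
apply_moves(
  xyz=[
    [0.35,0.6,0],
    [0.75,1.2,0],
    [1.1,1.8,0],
    [1.1,1.8,0],
  ],
  yaw=[0,0,0,0],
  force=30,
)

```text
clock: 19.3
tcp_pos: [577.9, -86.8, 196.2]
ee_rot: [-0.5, 0.495, -0.487, 0.518]
contact_force: [0.6, 0.4, -1.8]
gripper_width: 39.2
```

```bash
python3 l21.py s24.png 1
```

```text
1.607150063298421 [ 0.009  0.026 -1.   ]
t 19.3 tcp [577.9 -86.8 196.2] w 39.2 F [ 0.6  0.4 -1.8] q [-0.35  0.51  1.58  0.03  1.05 -0.41]
-10 [-2.12 -2.96 -0.09] 0 [-1.51 -2.16 -0.09] 10 [-0.91 -1.36 -0.09] 20 [-0.31 -0.56 -0.1 ] 40 [ 0.9   1.03 -0.1 ] 60 [ 2.11  2.63 -0.11] 78 [ 3.19  4.06 -0.12]
```

View pics/s24.png

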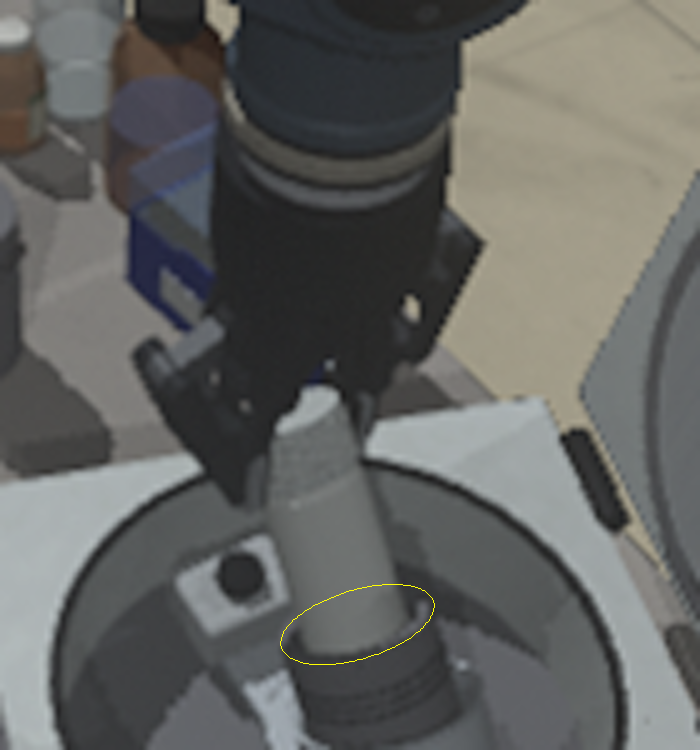

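Emit:
apply_moves(
  xyz=[
    [0.45,0.7,0],
    [0.9,1.35,0],
    [1.4,2,0],
    [1.8,2.5,0],
    [1.8,2.5,0],
  ],
  yaw=[0,0,0,0,0],
  force=25,
)

```text
clock: 19.85
tcp_pos: [578.5, -104.4, 170.1]
ee_rot: [-0.5, 0.495, -0.486, 0.518]
contact_force: [-0.7, 0.2, -2.1]
gripper_width: 39.7
```

```bash
python3 l21.py s25.png 1
```

```text
1.6065294121840745 [ 0.008  0.027 -1.   ]
t 19.85 tcp [ 578.5 -104.4  170.1] w 39.7 F [-0.7  0.2 -2.1] q [-0.38  0.55  1.59  0.03  1.   -0.44]
-10 [-3.95 -5.52 -0.07] 0 [-3.34 -4.72 -0.07] 10 [-2.74 -3.93 -0.07] 20 [-2.14 -3.13 -0.07] 40 [-0.93 -1.53 -0.08] 60 [ 0.28  0.06 -0.08] 78 [ 1.37  1.5  -0.09]
```

View pics/s25.png

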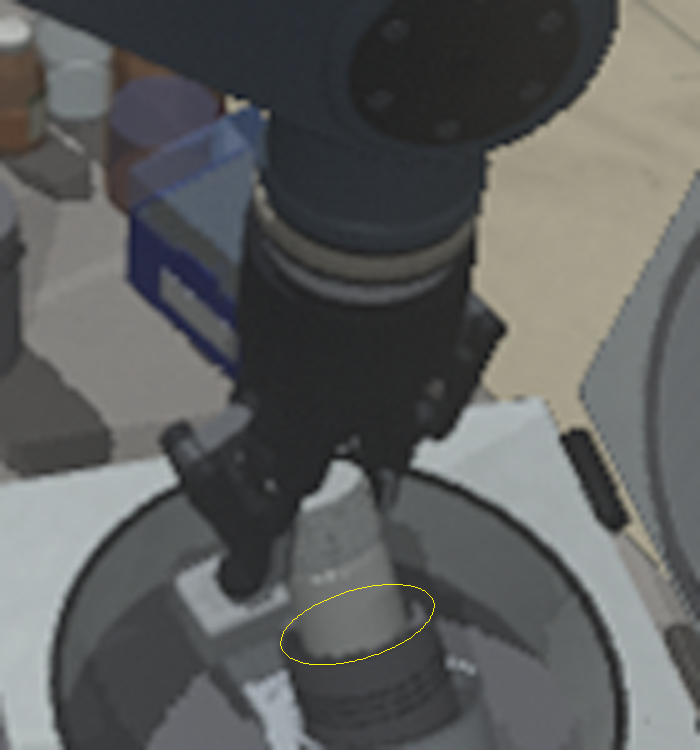

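Emit:
apply_moves(
  xyz=[
    [0.4,0.6,0],
    [0.8,1.2,0],
    [1.2,1.7,0],
    [1.2,1.7,0],
  ],
  yaw=[0,0,0,0],
)

```text
clock: 20.3
tcp_pos: [579.8, -114.3, 154.2]
ee_rot: [-0.499, 0.496, -0.486, 0.519]
contact_force: [0.2, 7.0, 6.9]
gripper_width: 39.2
```

```bash
python3 l21.py s26.png 1
```

```text
1.6054055236345124 [ 0.01  0.03 -1.  ]
t 20.3 tcp [ 579.8 -114.3  154.2] w 39.2 F [0.2 7.  6.9] q [-0.4   0.58  1.6   0.04  0.97 -0.46]
-10 [-5.01 -7.07 -0.13] 0 [-4.4  -6.27 -0.14] 10 [-3.79 -5.47 -0.14] 20 [-3.19 -4.68 -0.14] 40 [-1.97 -3.09 -0.15] 60 [-0.76 -1.5  -0.16] 78 [ 0.33 -0.07 -0.16]
```

View pics/s26.png

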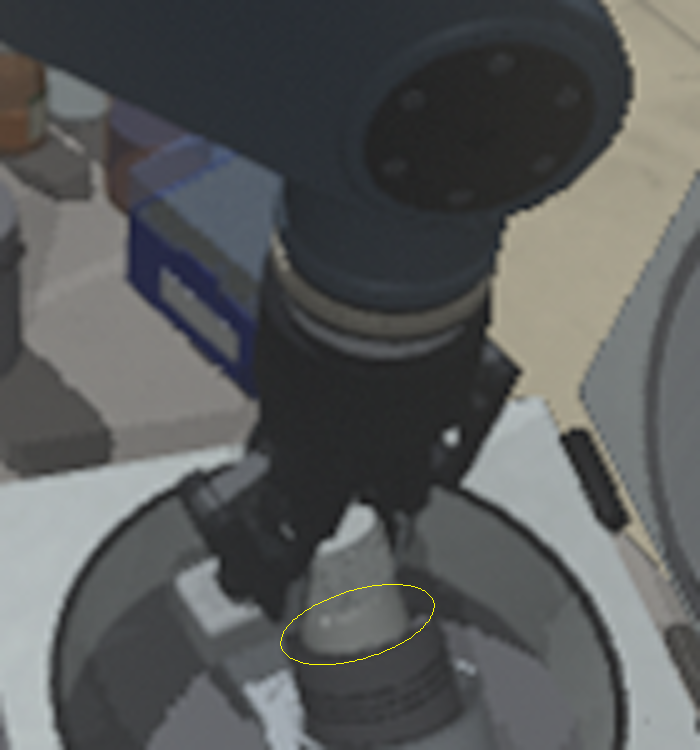

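Emit:
apply_moves(
  xyz=[
    [0.1,0.3,0],
    [0.2,0.6,0],
    [0.2,0.6,0],
  ],
  yaw=[0,0,0],
)

```text
clock: 20.65
tcp_pos: [580.1, -113.0, 153.0]
ee_rot: [-0.497, 0.497, -0.486, 0.52]
contact_force: [-4.5, 13.5, 28.2]
gripper_width: 39.3
```

Emit:
apply_moves(
  xyz=[
    [0,0,0],
    [0,0,0],
    [0,0,0],
    [0,0,0],
    [0,-5,0],
    [0,-10,0],
    [-5,-13,0],
    [-10,-13,0],
  ],
  yaw=[0,0,0,0,0,0,0,0],
  fingers=-1,
)

```text
clock: 21.45
tcp_pos: [578.3, -26.8, 289.3]
ee_rot: [-0.494, 0.495, -0.49, 0.52]
contact_force: [1.0, 0.4, -0.6]
gripper_width: 85.4
```

Emit:
apply_moves(
  xyz=[
    [-5,0,0],
    [-10,0,0],
    [-15,0,0],
    [-20,0,0],
    [-20,0,0],
  ],
  yaw=[0,0,0,0,0],
  fingers=1,
)

```text
clock: 21.95
tcp_pos: [571.3, 178.7, 294.9]
ee_rot: [-0.496, 0.494, -0.487, 0.522]
contact_force: [-0.6, -0.4, -0.5]
gripper_width: 12.0
```

```bash
cat > l27.py <<'E'
import sys
from ov import *
s,R,t=tool();rel(t)
seat=M-68*N; js=seat+26*N
c=[(circ(M,N,39.),(0,255,255)),(circ(seat+104*N,N,30.),(0,0,255)),(circ(js+118*N,N,20.5),(0,255,0))]
for n,o in(("scene",(255,170,375,290)),("top",(290,125,410,245))):
    p=read_camera(n);overlay(p,n,n[0]+sys.argv[1],c,o,6);overlay(p,n,n[0]+"r"+sys.argv[1],[],o,6)
E
python3 l27.py 27.png
```

```text
t 21.95 tcp [571.3 178.7 294.9] w 12.0 F [-0.6 -0.4 -0.5] q [0.1  0.41 1.45 0.03 1.26 0.05]
```

View pics/s27.png

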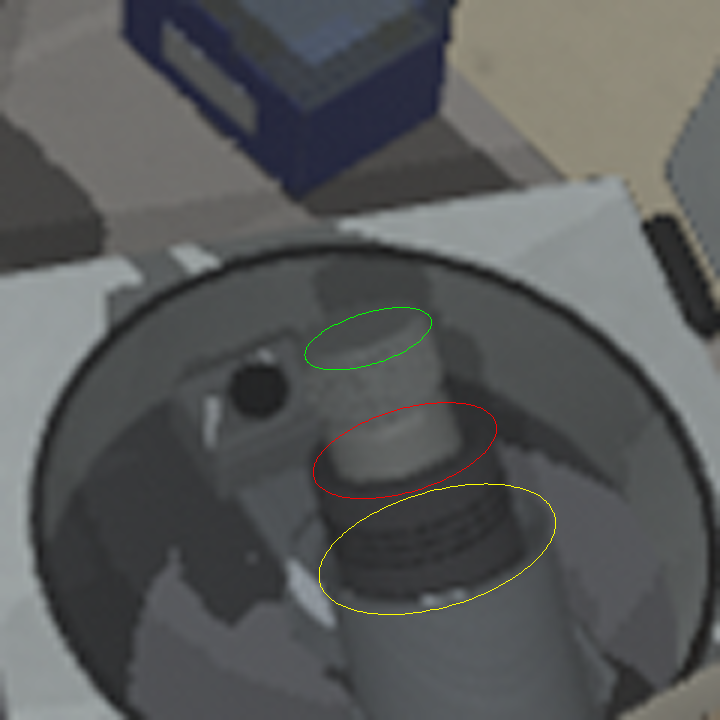

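View pics/t27.png

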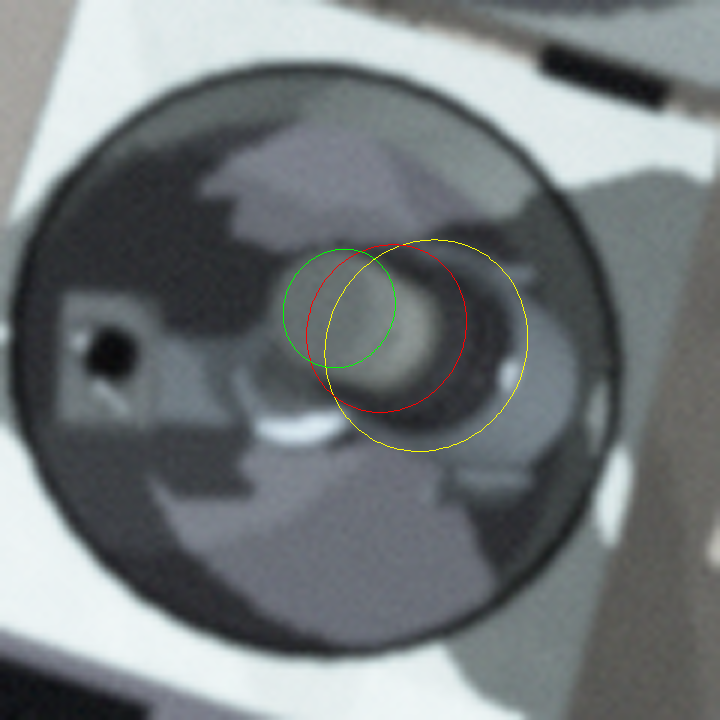

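```bash
python3 - <<'E'
from ov import *
L=M+(144-68)*N
for k in(40,15,5,0,-4): print(k,rel(L+k*N,k==40))
E
```

```text
t 22.05 tcp [572.  173.7 294.6] w 0.3 F [ 1.  -0.5  0.5] q [0.09 0.41 1.45 0.03 1.26 0.05]
40 [26.34  7.06 -0.22]
15 [27.85  9.05 -0.24]
5 [28.46  9.84 -0.25]
0 [28.76 10.24 -0.25]
-4 [29.01 10.56 -0.25]
```

Emit:
apply_moves(
  xyz=[
    [5,0,0],
    [10,1,0],
    [15,3,-0.1],
    [20,5,-0.2],
    [25,6.5,-0.2],
    [26.3,7,-0.2],
    [26.3,7,-0.2],
  ],
  yaw=[0,0,0,0,0,0,0],
)

```text
clock: 22.75
tcp_pos: [578.6, -92.7, 214.7]
ee_rot: [-0.495, 0.497, -0.49, 0.517]
contact_force: [0.2, -0.9, -0.3]
gripper_width: 0.1
```

```bash
cat > l28.py <<'E'
from ov import *
L=M+(144-68)*N
for k in(40,15,10,5,0,-4): print(k,rel(L+k*N,k==40))
E
python3 l28.py
```

```text
t 22.75 tcp [578.6 -92.7 214.7] w 0.1 F [ 0.2 -0.9 -0.3] q [-0.37  0.49  1.56  0.04  1.09 -0.41]
40 [-0.55 -0.14  0.12]
15 [0.97 1.85 0.12]
10 [1.27 2.25 0.12]
5 [1.58 2.65 0.12]
0 [1.88 3.04 0.12]
-4 [2.12 3.36 0.12]
```

Emit:
apply_moves(
  xyz=[
    [0.9,1.5,0.1],
    [1.2,2.1,0.1],
    [1.35,2.35,0.1],
    [1.5,2.55,0.1],
    [1.5,2.55,0.1],
  ],
  yaw=[0,0,0,0,0],
)

```text
clock: 23.25
tcp_pos: [581.0, -105.9, 190.0]
ee_rot: [-0.494, 0.497, -0.491, 0.518]
contact_force: [-0.4, 1.2, 2.4]
gripper_width: 0.2
```

```bash
python3 l28.py
```

```text
t 23.25 tcp [ 581.  -105.9  190. ] w 0.2 F [-0.4  1.2  2.4] q [-0.39  0.53  1.57  0.04  1.04 -0.43]
40 [-1.94 -2.57 -0.04]
15 [-0.42 -0.58 -0.04]
10 [-0.12 -0.18 -0.05]
5 [ 0.19  0.22 -0.05]
0 [ 0.49  0.61 -0.05]
-4 [ 0.73  0.93 -0.05]
```

Emit:
apply_moves(
  xyz=[
    [0.1,0.15,0],
    [0.2,0.3,0],
    [0.2,0.3,0],
  ],
  yaw=[0,0,0],
)

```text
clock: 23.55
tcp_pos: [582.5, -106.0, 189.3]
ee_rot: [-0.493, 0.496, -0.491, 0.52]
contact_force: [-0.9, 4.5, 10.9]
gripper_width: 0.1
```

```bash
python3 l28.py
```

```text
t 23.55 tcp [ 582.5 -106.   189.3] w 0.1 F [-0.9  4.5 10.9] q [-0.39  0.53  1.57  0.04  1.03 -0.44]
40 [-1.97 -2.63 -0.18]
15 [-0.45 -0.65 -0.19]
10 [-0.14 -0.25 -0.2 ]
5 [ 0.16  0.15 -0.2 ]
0 [ 0.46  0.55 -0.2 ]
-4 [ 0.71  0.86 -0.21]
```

Emit:
apply_moves(
  xyz=[
    [0.2,0.35,0],
    [0.4,0.7,0],
    [0.4,0.7,0],
  ],
  yaw=[0,0,0],
)

```text
clock: 23.85
tcp_pos: [586.1, -105.9, 188.2]
ee_rot: [-0.489, 0.495, -0.492, 0.523]
contact_force: [-1.8, 12.5, 26.8]
gripper_width: -0.3
```

Emit:
apply_moves(
  xyz=[
    [-1,-2,0],
    [-4,-6,0],
    [-9,-9,0],
    [-14,-9,0],
    [-19,-9,0],
    [-24,-9,0],
    [-29,-9,0],
    [-34,-9,0],
  ],
  yaw=[0,0,0,0,0,0,0,0],
)

```text
clock: 24.65
tcp_pos: [574.3, 225.3, 290.5]
ee_rot: [-0.489, 0.494, -0.492, 0.523]
contact_force: [1.0, -0.4, 0.2]
gripper_width: 0.2
```

Emit:
apply_moves(
  xyz=[
    [-5,0,-5],
    [-10,0,-10],
    [-15,0,-15],
    [-20,0,-20],
    [-20,0,-20],
  ],
  yaw=[0,0,0,0,0],
)

```text
clock: 25.15
tcp_pos: [392.5, 397.4, 291.1]
ee_rot: [-0.489, 0.494, -0.493, 0.524]
contact_force: [0.4, 0.9, -0.0]
gripper_width: -0.0
```

```bash
python3 l27.py 29.png
```

```text
t 25.15 tcp [392.5 397.4 291.1] w -0.0 F [ 0.4  0.9 -0. ] q [0.58 0.35 1.56 0.01 1.18 0.55]
```

View pics/s29.png

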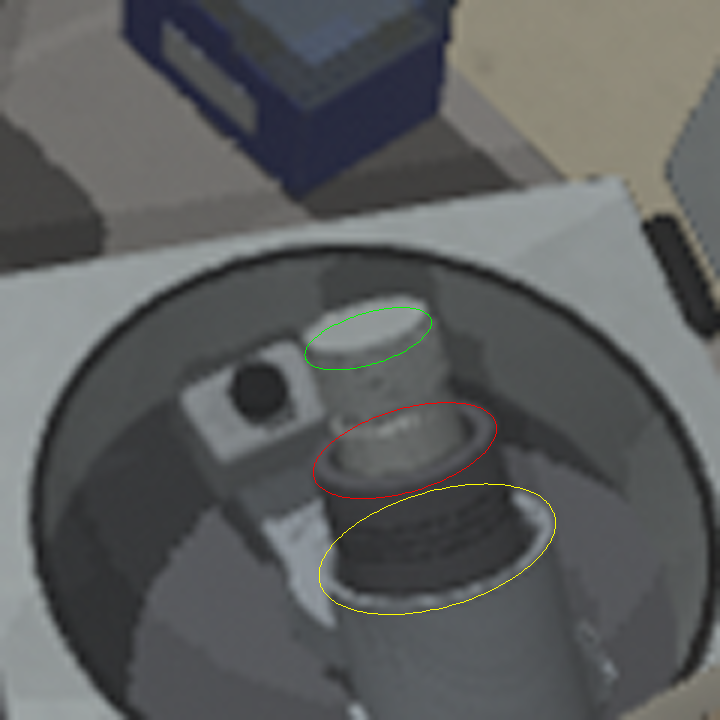

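View pics/t29.png

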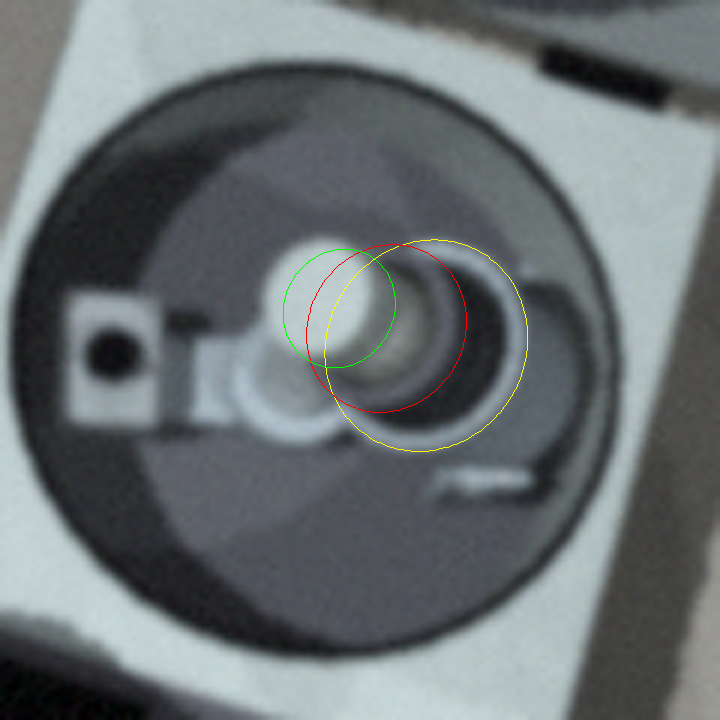

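```bash
python3 - <<'E'
import pickle
from ov import *
P={}
for n,o in(("scene",(300,215,350,275)),("top",(328,160,388,205))):
    p=read_camera(n);P[n]=p;save(p,n[0]+"z30.png",o,12)
pickle.dump(P,open("P30.pkl","wb"))
E
```

```text
(no output)
```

View pics/sz30.png

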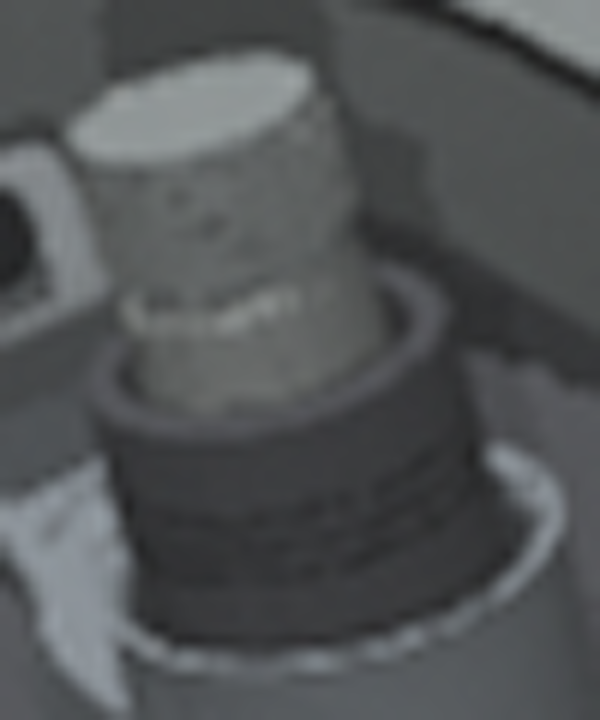

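View pics/tz30.png

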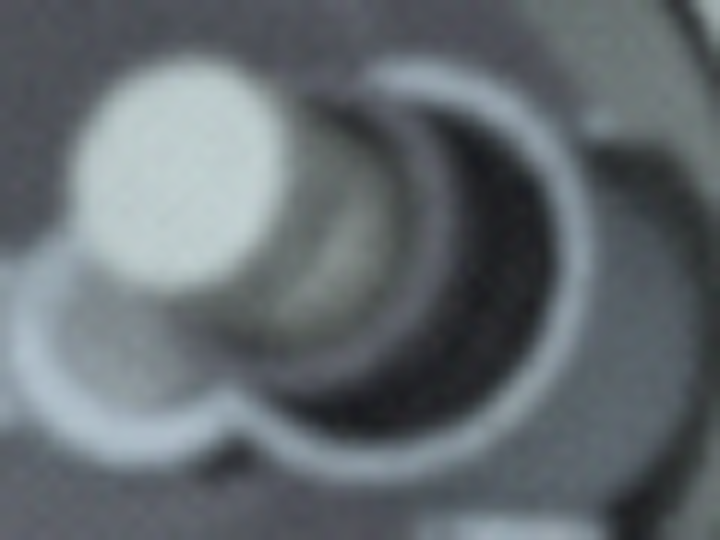

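```bash
python3 - <<'E'
from fit import *
from ov import OFF
P=pickle.load(open("P30.pkl","rb"))
s=lambda q:crop2(q,12,300,215)-OFF["scene"]; t=lambda q:crop2(q,12,328,160)-OFF["top"]
D={"lid":(s([(68,135),(316,85),(260,52),(140,163),(90,108),(280,130)]),t([(75,175),(285,160),(195,55),(165,295)]),20.5,[580,-108,184]),
"ad":(s([(92,385),(220,437),(448,305),(340,400),(420,270)]),t([(460,215),(440,140),(300,390),(410,330)]),30.,[580,-134,151]),
"hold":(s([(568,505),(250,668),(400,645),(520,590),(500,450)]),t([(592,250),(400,58),(375,482),(510,110),(545,385)]),39.,[582,-155,122])}
nv=lambda az,ph:np.array([np.sin(ph)*np.cos(az),np.sin(ph)*np.sin(az),np.cos(ph)])
res={}
for k,(S,T,r,c0) in D.items():
    f=lambda v:np.r_[dist(S,P["scene"],circ(v[:3],nv(v[3],v[4]),r)),dist(T,P["top"],circ(v[:3],nv(v[3],v[4]),r)),(v[4]-.61)/.07,(v[3]-1.616)/.1]
    q=least_squares(f,[*c0,1.616,.61]).x;res[k]=q
    print(k,q[:3].round(1),"az",q[3].round(2),"tilt",np.degrees(q[4]).round(1),np.sqrt(np.mean(f(q)**2)).round(2))
for a,b in(("hold","ad"),("ad","lid")):
    d=res[b][:3]-res[a][:3];print(a,b,d.round(1),np.linalg.norm(d).round(1),"tilt",np.degrees(np.arccos(d[2]/np.linalg.norm(d))).round(1))
print("time",state()["clock"])
E
```

```text
lid [ 585.2 -104.1  180.4] az 1.59 tilt 36.0 0.29
ad [ 584.  -131.   149.6] az 1.6 tilt 36.7 0.29
hold [ 582.8 -153.   120.4] az 1.53 tilt 35.6 0.48
hold ad [ 1.3 22.  29.2] 36.6 tilt 37.1
ad lid [ 1.2 26.9 30.8] 41.0 tilt 41.2
time 25.35
```

```bash
python3 - <<'E'
from h import *
p=read_camera("top");save(p,"tfin.png",s=1.5)
print(finish_job(), state()["clock"], np.round(state()["contact_force"],1))
E
```

```text
the job is handed in; nothing more can be done
the job is handed in; nothing more can be done
```

View pics/tfin.png

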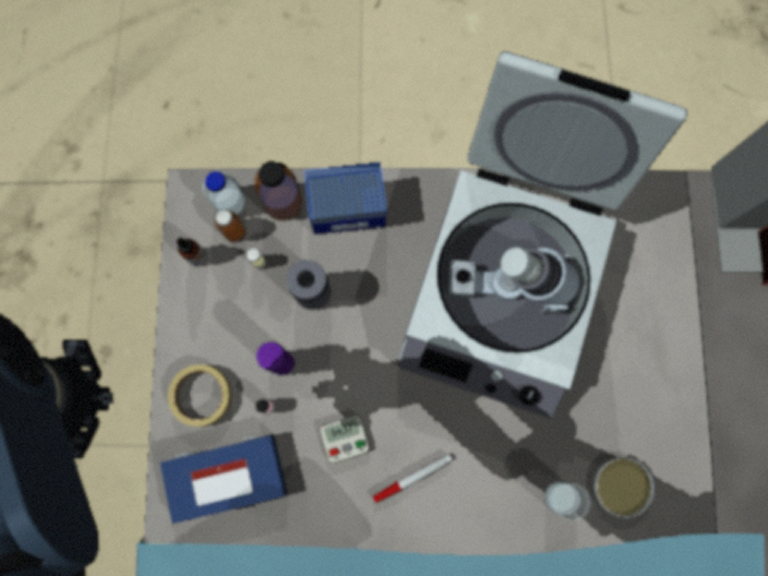

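The job is handed in at about 25 s of the 51 s allowed. The wide-bored adapter is in the tilted cup holder, and the white jar stands in it, lid outward.

**How:** The tool can only point straight down, so I tipped each piece to roughly 30° in a loose grip by pushing its foot against the edge of the mixer's well. I then fed it into its bore along the tilted axis and finally pressed on the lid with about 30 N.

**Last checks:**
- **Depth:** From the two cameras, the adapter stands 36.6 mm proud of the holder rim (36 mm expected). The jar stands 41.0 mm proud of the adapter (40 mm expected). The final press moved the jar less than about 2 mm.
- **Tilt:** The adapter leans about 37° where the cup leans 35–36°. The line from the adapter's rim to the lid leans about 41°, so the jar rests roughly 4° off inside its bore. The clearance allows about that much, and the limit is 8°.
- **Surroundings:** In the final picture the other adapter, the vials, the amber bottle, the tape and the purple look-alike stand where they did at the start. The arm is clear of everything.

**What failed or disagreed:**
- My first attempt, tipping the adapter by dragging it on the bench, only slid it.
- On the way in, both pieces first touched the upper lip and had to be shifted 5–7 mm.
- One earlier rough camera fit put the adapter rim about 7 mm too high. The better-lit final fit did not confirm it.

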